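Date-code a row of biscuit cartons at the bakery counter

ROBOT

A 6-joint arm with a two-finger parallel gripper is mounted at the origin on the work surface. World frame = base frame: x ahead of the robot, y to its left, z up, the work surface at z = 0. Lengths are in mm, angles in rad, forces in N, time in s.
With the tool pointing down it reaches from about 400 to 925 mm from the base axis. Payload 12.5 kg.
Tool frame: the origin (TCP) lies midway between the tips of the shut fingers; the grasp point (between the pads) lies 19 mm behind it; z points along the fingers, y is the line along which they close (so a half turn about z gives the same grasp; the last joint's range is limited). The gripper opens to 95 mm and grips with 3 to 60 N. Pads are 20 mm wide; open, the fingers measure 119 mm over their backs; the gripper's body (75 mm by 180 mm) begins 59 mm behind the grasp point.
Start: joints at [-0.106, 0.491, 1.559, -0, 1.092, -0.106], TCP at [625.017, 0.021, 214.661] pointing down, gripper open.
Joint ranges: [-3.1, 3.1], [-0.84, 2.19], [0.05, 2.79], [-1.13, 4.28], [0.06, 2.93], [-2.69, 2.69]. Speed limits (rad/s): [2.22, 2.22, 2.79, 3.14, 3.14, 3.14].

INTERFACE

Orientations are given as [roll, pitch, yaw] about the fixed x, y, z axes, in that order (R = Rz(yaw) Ry(pitch) Rx(roll)).
In Python, from cell import env gives the robot as it stands.
- The arm moves only by the tool carry_out, never from a script. Its argument "series" is a list of rows, each a list of 4 numbers: the shift along the world's x, y, z normalised to -1 to 1, where 1 is 5 cm, then the turn about the world's z normalised to -1 to 1, where 1 is 6 degrees. In form: [[x, y, z, turn], ...]. A call has exactly 5 rows; each row shifts and turns the commanded pose from where the row before left it; what a row does not reach is not made up. A row lasts 1/10 s, in which the tool goes at most 50 mm and 8.59 degrees, less where a joint would pass 70% of its speed; a pose out of reach is approached as far as the arm can. A call with a number of a shift or a turn outside -1 to 1 is refused whole. A call with a gripper value outside its range is refused whole. "fingers" is the closure, from -1 (fully open) to 1 (shut), set as the call begins (left out, the last holds). The fingers move at their own pace and stop on an object; the grip force is fixed at half the most. Time passes only in rows, so rows that do not move let the fingers close, or fill a call up. It gives the time, the measured TCP pose, the force, the opening and the grip force at its end, in the units of the state.
- env.state(): the state, without advancing time (a new reading comes with each control period).
- env.read_camera(name): name is "scene" or "side" or "wrist"; returns the picture (420x560x3 uint8, red, green, blue); there is no depth.
- env.calibration(name): a dict with "K" (3x3 intrinsics, pixels), "pose" (4x4, takes a point from camera to world coordinates). Camera axes: x right, y down, z forward; pixel columns grow to the right and rows downward; lengths in mm; the calibration is good to about 2 mm. A picture is of the moment at which its call begins: read the wrist's pose just before it. calibration takes no time and is no camera call; for the wrist camera it gives the pose at the moment of the call.
- env.job_done(): hands the job in; it is judged then, once.
Trained networks look in the newest picture that a camera, given by its name, has taken for a name from the list of things; names that differ only in an ending like _2 or _b are one class to them, and where a whole thing is asked for, a point or a joint stands for the part that bears it (a point fixed in the world has none). Each returns a list of dicts, best first, with "conf" (0 to 1); they miss things now and then, are a little off and sometimes report something else, mostly with a low value. They report only what shows in the picture. A call takes as long as a camera call. They do not tell look-alikes from the thing itself.
- env.look_for(camera, label): "position" ([row, column] as shares, 0 to 1, of the picture: columns of its width, rows of its height, amid what is visible of it).
The state is a dict: "t": time; "joints": joint angles; "qvel": joint speeds; "tau": joint torques, N m; "eef_pos": TCP position; "tcp_rot": TCP orientation; "ft_force": force on the tool from outside, world axes, zero at the start; "moment": the same for the moment, N m; "opening": opening from 0.0 (shut) to 1.0 (fully open); "grip_force": force on a finger pad.
Only numpy, scipy, OpenCV 4.12 (cv2) and the standard library are available. Lean on these libraries where they do the work, as an engineer would, in place of code of your own. Each camera call takes 0.05 s, during which the arm holds its last target. There are 200 camera calls.

TASK

First take the wooden setting block out of the coder's lane and lay it flat in the grey tray. Then stand every blue carton in the lane as one straight row along the print rail, broad faces together, the first tight against the coder's head and each of the rest butted flush against its neighbour without a gap. With the row closed up, push the red plunger fully in and let it go, then press the yellow pedal down to its stop and let it up; leave the row tight against head and rail, and knock nothing else over.

Things in the scene. Friction and masses are not known exactly. Their poses are not given: they have to be found in the camera images.
- coder: Grey carton date coder, fixed, turned up to 0.2 rad. Origin on the counter, at the corner where stop face and print-rail face meet. Axes: +y from the lane into the head, +x from the lane into the rail. The lane is the flat counter at x < 0, y < 0 (66 mm wide grey strip). The row's first carton has its origin at (-30, -22) mm in this frame, the next at (-30, -66), and so on.
- rail_mid (a point): Point on the upper front edge of the aluminium print rail: coder's (0, -120, 10) mm. Rail: face at x = 0, y from -240 to 0, only 10 mm high, 60 mm deep. Behind it, x from 65 to 135 and y from -240 to 100, a grey housing 70 mm high.
- head_top (a point): Centre of the top of the coder's grey head: coder's (-5, 50, 70) mm. Head: 70 mm high, x from -75 to 65, y from 0 to 100; its face at y = 0 is the end stop of the lane.
- plunger_face (a point): Centre of the outer face of the red priming plunger's knob (34 mm across, 10 mm thick, axis level, 42 mm above the counter) on the coder's head at the coder's x = -30, 45 mm out from the head's end (y = 145) when out. Pushed along the coder's -y; full stroke 25 mm, spring 4 N at first to 9 N fully in; springs back out.
- plunger (a joint): Plunger travel in m: 0 out, 0.025 fully in.
- pedal_base: Steel foot of the coder's pedal on the counter, fixed, 150 x 75 mm; origin under its centre. Hinge 40 mm above the counter at its x = +55; the pedal's free end points to its -x (towards the robot).
- pedal_pad (a point): Centre of the black rubber pad on the yellow pedal plate (125 x 55 x 8 mm), 97 mm from the hinge towards the robot, 66 mm above the counter when up. The plate slopes up towards the robot by 0.2 rad when up, down by 0.1 rad at the stop; the pad goes down 29 mm. About 4 N at the pad at first, 11 N at the stop; springs back.
- pedal (a joint): Pedal angle in rad: 0 up, 0.30 down at its stop.
- tray: Grey open plastic tray, fixed, 130 (x) x 180 (y) x 35 mm high, walls and floor 5 mm; origin under its centre.
- block: Loose wooden setting block, 40 (x) x 90 (y) x 45 mm high, 120 g, origin at the centre of its underside; lies in the lane at the start.
- carton0: Loose blue carton with cream labels, 60 (x) x 44 (y) x 40 mm high, about 100 to 200 g, rigid, origin at the centre of its underside. The broad 60 mm faces look to its +y and -y. All cartons are alike; three to five are present.
- carton1: Loose blue carton with cream labels, 60 (x) x 44 (y) x 40 mm high, about 100 to 200 g, rigid, origin at the centre of its underside. The broad 60 mm faces look to its +y and -y. All cartons are alike; three to five are present.
- carton2: Loose blue carton with cream labels, 60 (x) x 44 (y) x 40 mm high, about 100 to 200 g, rigid, origin at the centre of its underside. The broad 60 mm faces look to its +y and -y. All cartons are alike; three to five are present.
- carton3: Loose blue carton with cream labels, 60 (x) x 44 (y) x 40 mm high, about 100 to 200 g, rigid, origin at the centre of its underside. The broad 60 mm faces look to its +y and -y. All cartons are alike; three to five are present.
- carton4: Loose blue carton with cream labels, 60 (x) x 44 (y) x 40 mm high, about 100 to 200 g, rigid, origin at the centre of its underside. The broad 60 mm faces look to its +y and -y. All cartons are alike; three to five are present.
- shaker: White shaker, 48 mm wide, 85 mm high, loose bystander; origin at the centre of its underside.
- mug: Blue mug, 76 mm wide, 85 mm high, loose bystander; origin at the centre of its underside.
- oil: Amber oil bottle, 60 mm wide, 190 mm high, loose bystander; origin at the centre of its underside.
There are look-alikes about, which are no part of the job. What is shaped like the carton0 but orange is not meant.

How it is judged:
By the outcome, as a careful person would: the job done as asked, in the order asked, and still so for the second after the job is handed in, with the robot touching nothing.
Of carton0, carton1, carton2, carton3, carton4 only 3 to 5 are there at a start; the rules pass over those that are not, and their reading is None.
At some moment in a run one of carton0, carton1, carton2, carton3, carton4 may be knocked a few centimetres aside while the robot is not near it.
It also fails if it takes over 210 s, if anything falls off the work surface, if the arm or the gripper's body presses on something with over 40 N, if the wrist force passes 120 N, or if a joint passes its speed limit or range.

## Working session

There is one attempt and no reset: what is moved stays moved. The work goes in short steps, Python scripts to look and compute and a tool call to move; the robot and the scene stay as the last step left them, time stands still between calls to the robot, and variables do not carry over. Pictures are saved under pics/ and viewed, at most 17 in all, crops included, and the job is handed in when it is done.

Besides the shell and the picture viewer there is one more tool, called after "Request:" as name(argument=value, ...), one argument or row to a line, values as JSON. carry_out: Moves the arm, as the interface text tells. Its arguments: {"type":"object","properties":{"series":{"type":"array","items":{"type":"array","items":{"type":"number","minimum":-1,"maximum":1}}},"fingers":{"type":"number"}},"required":["series"]}

```bash
ls; mkdir -p pics; python3 - <<'E'
from cell import env
import cv2,numpy as np
for n in ["scene","side"]:
    im=env.read_camera(n); cv2.imwrite(f"pics/{n}0.png",cv2.resize(im[:,:,::-1],(800,600),interpolation=cv2.INTER_CUBIC))
    c=env.calibration(n); print(n,np.round(c["K"],1).tolist(),np.round(c["pose"],3).tolist())
    for l in ["coder","rail_mid","head_top","plunger_face","pedal_pad","pedal_base","tray","block","carton0","shaker","mug","oil"]:
        print(l,[(round(d["conf"],2),round(d["position"][0]*420),round(d["position"][1]*560)) for d in env.look_for(n,l)])
E
```

```text
pics
scene [[398.5, 0.0, 273.1], [0.0, 398.5, 211.5], [0.0, 0.0, 1.0]] [[-0.793, 0.449, -0.412, 1009.348], [0.609, 0.593, -0.527, 613.207], [0.008, -0.669, -0.743, 920.835], [0.0, 0.0, 0.0, 1.0]]
coder [(0.56, 254, 216), (0.47, 189, 264)]
rail_mid [(0.63, 252, 214)]
head_top [(0.57, 252, 218), (0.22, 305, 401)]
plunger_face [(0.69, 277, 273)]
pedal_pad [(0.69, 168, 192)]
pedal_base []
tray [(0.85, 304, 401)]
block [(0.55, 227, 232)]
carton0 [(0.96, 212, 286), (0.83, 191, 266), (0.78, 234, 311), (0.68, 255, 339), (0.63, 172, 244), (0.61, 201, 320)]
shaker []
mug [(0.62, 352, 361)]
oil [(0.85, 139, 169)]
side [[453.9, 0.0, 276.1], [0.0, 453.9, 215.6], [0.0, 0.0, 1.0]] [[0.877, -0.342, 0.337, 106.786], [-0.48, -0.639, 0.601, -752.389], [0.01, -0.689, -0.725, 993.299], [0.0, 0.0, 0.0, 1.0]]
coder [(0.58, 208, 341)]
rail_mid [(0.71, 212, 341), (0.17, 173, 282)]
head_top [(0.88, 211, 342)]
plunger_face []
pedal_pad [(0.59, 293, 370)]
pedal_base [(0.6, 302, 364)]
tray [(0.9, 163, 192)]
block [(0.84, 233, 316)]
carton0 [(0.94, 234, 263), (0.88, 266, 278), (0.87, 191, 224), (0.65, 244, 222), (0.58, 212, 243), (0.57, 296, 297)]
shaker [(0.89, 365, 302)]
mug [(0.9, 130, 237)]
oil [(0.88, 334, 412), (0.63, 187, 222), (0.41, 176, 284)]
```

View pics/scene0.png

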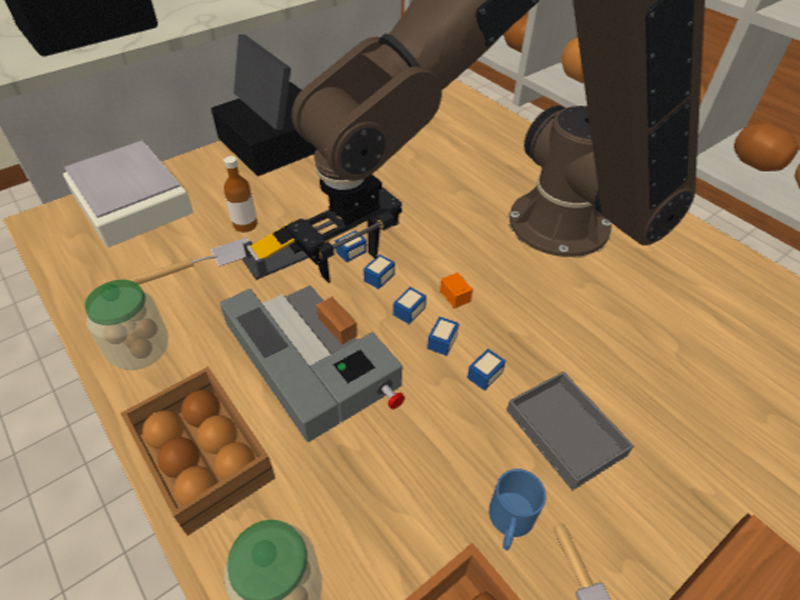

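View pics/side0.png

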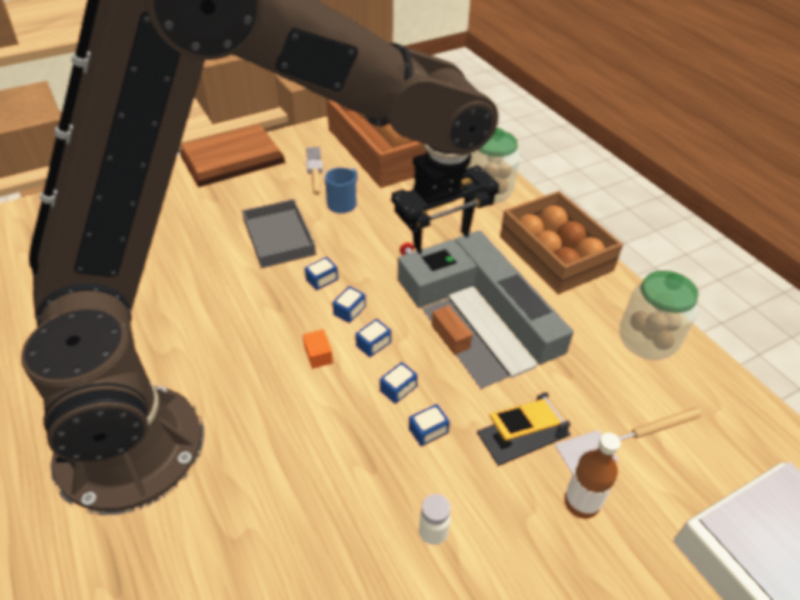

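Both views agree: there are five blue cartons, at scene px (350,246), (379,271), (409,305), (443,335) and (486,369). The orange look-alike is at (456,290). The block lies in the lane at (337,320), the plunger is at (396,400), the tray at (570,428) and the pedal at (270,245). Next I'll fit poses.

```bash
cat > h.py <<'E'
from cell import env
import cv2,numpy as np
from scipy.optimize import minimize
def cam(n): c=env.calibration(n); return np.array(c["K"],float),np.array(c["pose"],float)
def ray(C,r,c,z):
    K,P=C; d=P[:3,:3]@np.linalg.solve(K,[c,r,1]); o=P[:3,3]; return o+d*(z-o[2])/d[2]
def proj(C,X):
    K,P=C; p=(np.atleast_2d(X)-P[:3,3])@P[:3,:3]; q=p@K.T; return q[:,:2]/q[:,2:]
def R(a): return np.array([[np.cos(a),-np.sin(a)],[np.sin(a),np.cos(a)]])
def box(x,y,a,lx,ly,h,z0=0):
    X=[(sx*lx/2,sy*ly/2) for sx in(-1,1) for sy in(-1,1)]
    P=np.array(X)@R(a).T+[x,y]
    return np.vstack([np.c_[P,[z0]*4],np.c_[P,[z0+h]*4]])
S=4
def sil(C,X,shape):
    m=np.zeros((shape[0],shape[1]),np.uint8)
    q=proj(C,X); hull=cv2.convexHull(np.round(q*16).astype(np.int32))
    cv2.fillConvexPoly(m,hull,255,cv2.LINE_AA,4); return m/255.
def cartonmask(im):
    h=cv2.cvtColor(im,cv2.COLOR_RGB2HSV); H,Sa,V=h[...,0],h[...,1],h[...,2]
    blue=((H>98)&(H<130)&(Sa>110)).astype(np.uint8)
    return blue
def fit(views,size,x0,mask,z0=0):
    # views: list of (C,im); mask(im)->0/1 of the thing; minimise the non-overlap
    ms=[]
    for C,im in views:
        q=proj(C,box(*x0,*size,z0)).mean(0); m=mask(im).astype(np.uint8)
        r=proj(C,box(*x0,*size,z0)); rad=int(np.abs(r-q).max()*1.6)+3
        w=np.zeros_like(m); cv2.circle(w,tuple(int(v) for v in q),rad,1,-1); m=m*w
        n,l,s,c=cv2.connectedComponentsWithStats(m,connectivity=8)
        if n<2: continue
        k=min(range(1,n),key=lambda i:np.hypot(*(c[i]-q))-0.05*s[i,4]); m=(l==k).astype(np.uint8)
        pts=cv2.findNonZero(m); hm=np.zeros_like(m); cv2.fillConvexPoly(hm,cv2.convexHull(pts),1); ms.append((C,hm))
    f=lambda p:sum(np.abs(sil(C,box(*p,*size,z0),m.shape)-m).sum()/m.sum() for C,m in ms)/max(1,len(ms))
    best=None
    for a in np.arange(0,np.pi,np.pi/8):
        r=minimize(f,[x0[0],x0[1],a],method="Nelder-Mead",options=dict(initial_simplex=[[x0[0],x0[1],a],[x0[0]+12,x0[1],a],[x0[0],x0[1]+12,a],[x0[0],x0[1],a+.3]],xatol=.05,fatol=1e-4))
        if best is None or r.fun<best.fun: best=r
    return best.x,best.fun
E
python3 - <<'E'
from h import *
V={}
for n in["scene","side"]: V[n]=(cam(n),env.read_camera(n))
im=env.read_camera("wrist"); cv2.imwrite("pics/wrist0.png",im[:,:,::-1])
c=env.calibration("wrist"); print(np.round(c["K"],1).tolist(),np.round(c["pose"],3).tolist())
s=V["scene"]; d=V["side"]
for r,c in[(172,244),(191,266),(212,286),(234,311),(255,339)]:
    p=ray(s[0],r,c,22)
    out=[]
    for v in([s],[d],[s,d]):
        x,f=fit(v,(60,44,40),(p[0],p[1],0),cartonmask); out.append((np.round(x,2).tolist(),round(f,3)))
    print(np.round(p[:2]),out)
P=lambda v,r,c,z:np.round(ray(V[v][0],r,c,z)[:2]).tolist()
print("tray",P("scene",304,401,5),P("side",163,192,5)); print("pad",P("scene",168,192,66),P("side",293,370,66))
print("block",P("scene",227,232,25),P("side",233,316,25)); print("plunger",P("scene",277,273,42))
print("mug",P("side",130,237,42),"oil",P("side",334,412,95),"shaker",P("side",365,302,42),"orange",P("scene",201,320,20),P("side",244,222,20))
# coder top corners scene pixel (from 800x600 view /1.4286)
k=0.7
for nm,rc,z in[("head near-plunger-front corner",(438,311),70),("corner house end",(291,220),70),("head L",(372,402),70)]:
    print(nm,P("scene",rc[0]*k,rc[1]*k,z))
cr=s[1][190:320,140:340][:,:,::-1]; cv2.imwrite("pics/codercrop.png",cv2.resize(cr,(800,520),interpolation=cv2.INTER_CUBIC))
E
```

```text
[[313.2, 0.0, 279.5], [0.0, 313.2, 217.0], [0.0, 0.0, 1.0]] [[1.0, -0.0, -0.001, 625.27], [-0.0, -0.969, -0.246, 70.619], [-0.0, 0.246, -0.969, 384.251], [0.0, 0.0, 0.0, 1.0]]
[ 480. -222.] [([475.56, -220.38, 0.74], np.float64(0.887)), ([473.36, -224.23, 2.5], np.float64(1.077)), ([476.12, -220.0, 0.64], np.float64(1.009))]
[ 476. -107.] [([472.33, -118.08, 0.59], np.float64(0.334)), ([475.58, -111.05, 0.74], np.float64(1.037)), ([474.99, -114.34, 0.66], np.float64(0.706))]
[481.   2.] [([481.88, 2.41, 0.6], np.float64(0.461)), ([483.15, 12.34, 0.95], np.float64(1.322)), ([485.89, 7.57, 0.65], np.float64(0.959))]
[477. 112.] [([479.7, 109.08, 3.79], np.float64(0.228)), ([482.14, 117.56, 0.98], np.float64(1.186)), ([481.73, 109.42, 0.74], np.float64(0.776))]
[464. 215.] [([467.54, 221.68, 0.38], np.float64(0.246)), ([468.06, 236.47, 1.21], np.float64(1.538)), ([468.42, 223.77, 2.79], np.float64(1.032))]
tray [434.0, 416.0] [433.0, 415.0]
pad [628.0, -297.0] [614.0, -319.0]
block [645.0, -45.0] [624.0, -63.0]
plunger [661.0, 171.0]
mug [627.0, 466.0] oil [615.0, -463.0] shaker [381.0, -389.0] orange [366.0, 29.0] [373.0, 30.0]
head near-plunger-front corner [826.0, 171.0]
corner house end [796.0, -223.0]
head L [624.0, 158.0]
```

View pics/codercrop.png

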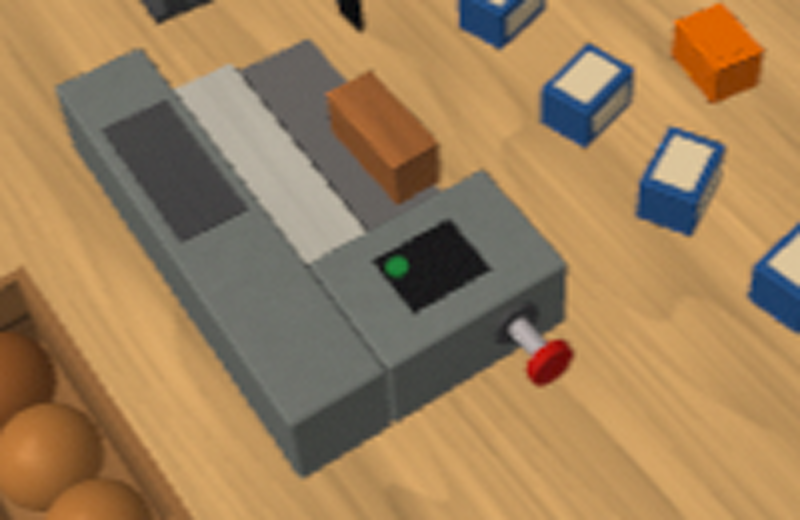

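View pics/wrist0.png

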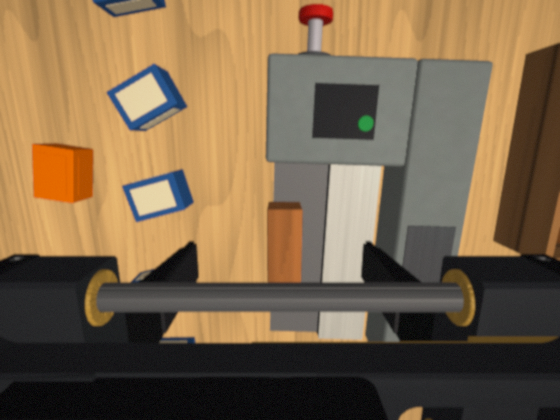

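The crop shows the coder clearly. Head top corners are at crop (485,172) and (566,266), the housing at (57,90), (142,50) and (290,422), and the block's top face at (328,98), (372,72), (438,146) and (396,165). The wrist view puts the head corners at (268,55), (416,60), (266,162) and (405,165), with the block just in front of the rail. I'll fit the coder, block and cartons from these.

```bash
cat >> h.py <<'E'
def cartonmask(im):
    i=im.astype(int); return ((i[...,2]>i[...,0]*1.15+5)).astype(np.uint8)
def fit(views,size,x0,mask,z0=0):
    ms=[]
    for C,im in views:
        r=proj(C,box(*x0,*size,z0)); q=r.mean(0); rad=int(np.linalg.norm(r-q,axis=1).max()*1.35)+3
        m=mask(im); w=np.zeros_like(m); cv2.circle(w,tuple(int(v) for v in q),rad,1,-1); w=cv2.morphologyEx(m*w,cv2.MORPH_CLOSE,np.ones((3,3)))
        n,l,s,c=cv2.connectedComponentsWithStats(w)
        w=np.isin(l,[i for i in range(1,n) if s[i,4]>=max(8,.1*s[1:,4].max())]).astype(np.uint8)
        hm=np.zeros_like(w); cv2.fillConvexPoly(hm,cv2.convexHull(cv2.findNonZero(w)),1); ms.append((C,hm))
    f=lambda p:sum(np.abs(sil(C,box(*p,*size,z0),m.shape)-m).sum()/m.sum() for C,m in ms)/len(ms)
    rs=[minimize(f,[x0[0],x0[1],a],method="Nelder-Mead",options=dict(initial_simplex=[[x0[0],x0[1],a],[x0[0]+12,x0[1],a],[x0[0],x0[1]+12,a],[x0[0],x0[1],a+.3]],xatol=.05,fatol=1e-4)) for a in np.arange(-np.pi/2,np.pi/2,np.pi/8)]
    b=min(rs,key=lambda r:r.fun); return b.x,b.fun
def fitpts(C,L,px,x0):
    L=np.array(L,float); px=np.array(px,float)
    def f(p): return (proj(C,np.c_[L[:,:2]@R(p[2]).T+p[:2],L[:,2]])-px).ravel()
    from scipy.optimize import least_squares
    r=least_squares(f,x0,loss="soft_l1"); return r.x,np.round(r.fun.reshape(-1,2),1)
E
python3 - <<'E'
from h import *
s=(cam("scene"),env.read_camera("scene")); w=(cam("wrist"),env.read_camera("wrist")); d=(cam("side"),env.read_camera("side"))
cp=lambda a:[(140+x/4-.375,190+y/4-.375) for x,y in a]
L=[(-75,0,70),(-75,100,70),(65,100,70),(135,100,70),(135,-240,70),(65,-240,70)]
r=fitpts(s[0],L,cp([(485,172),(566,266),(388,372),(290,422),(57,90),(142,50)]),[700,50,0]); print("coder scene",np.round(r[0],3),r[1].tolist())
r=fitpts(w[0],[(-75,100,70),(65,100,70),(-75,0,70),(65,0,70),(135,100,70)],[(268,55),(416,60),(266,162),(405,165),(490,62)],r[0]); print("coder wrist",np.round(r[0],3),r[1].tolist())
Lb=[(-20,-45,45),(20,-45,45),(20,45,45),(-20,45,45)]
r=fitpts(s[0],Lb,cp([(372,72),(328,98),(396,165),(438,146)]),[640,-50,0]); print("block scene",np.round(r[0],3),r[1].tolist())
r=fitpts(w[0],[(-20,45,45),(20,45,45),(-20,45,0),(20,45,0)][:2],[(267,208),(301,208)],[640,-50,0]); print("block wrist",np.round(r[0],3))
for x,y,v in[(478,-220,[d]),(475,-112,[s]),(483,5,[s,w]),(480,110,[s,w]),(467,221,[s])]:
    print([(np.round(o[0],2).tolist(),round(o[1],3)) for o in [fit([u],(60,44,40),(x,y,0),cartonmask) for u in v+[d]]])
# tray outline by colour in scene
r=fitpts(s[0],[(-65,-90,35),(65,-90,35),(65,90,35),(-65,90,35)],np.array([(564,374),(509,407),(575,487),(631,446)])*.7,[434,416,0]);print("tray",np.round(r[0],3),r[1].tolist())
E
```

```text
coder scene [ 6.85279e+02  4.69430e+01 -3.60000e-02] [[-0.1, -0.8], [1.2, 0.1], [0.1, 0.3], [-0.1, 2.3], [-1.0, -0.8], [0.0, -1.0]]
coder wrist [ 6.8496e+02  4.1982e+01 -2.9000e-02] [[-1.9, -0.5], [2.6, -0.7], [-1.8, 2.9], [-0.2, 4.0], [4.5, -0.4]]
block scene [ 6.30143e+02 -4.80220e+01 -1.00000e-03] [[-0.1, -0.2], [-0.4, -0.7], [-0.2, 1.6], [0.9, -0.2]]
block wrist [630.096 -50.315  -0.   ]
[([476.52, -218.68, 0.39], np.float64(0.373)), ([476.52, -218.68, 0.39], np.float64(0.373))]
[([472.01, -116.67, 0.53], np.float64(0.18)), ([475.07, -112.16, 0.72], np.float64(0.768))]
[([481.38, 3.67, 0.53], np.float64(0.24)), ([484.63, 5.84, 0.29], np.float64(0.119)), ([484.49, 9.05, 0.76], np.float64(0.852))]
[([480.68, 109.6, 0.6], np.float64(0.169)), ([482.98, 110.4, 0.45], np.float64(0.146)), ([481.5, 115.63, -2.27], np.float64(0.75))]
[([467.56, 222.1, 0.3], np.float64(0.186)), ([466.68, 227.74, 0.96], np.float64(0.983))]
tray [ 4.4677e+02  4.0697e+02 -1.3400e-01] [[-1.1, 0.1], [-1.1, -2.5], [0.5, -0.3], [1.8, 3.0]]
```

Coder is at about (685, 46), yaw −0.033. The block is at (630, −49), yaw 0, which is in the lane. The tray is near (440, 411). Now to pick up the block.

Request:
carry_out(
  series=[
    [0.1,-1,0,0],
    [0,0,-1,0],
    [0,0,-1,0],
    [0,0,-0.6,0],
    [0,0,0,0],
  ],
  fingers=-0.4,
)

```text
t: 2.1
eef_pos: [628.0, -49.6, 80.8]
tcp_rot: [-3.135, -0.001, 1.57]
ft_force: [-0.0, 0.4, 0.4]
opening: 0.703
grip_force: 0.0
```

Request:
carry_out(
  series=[
    [0,0,-0.5,0],
    [0,0,-0.5,0],
    [0,0,-0.4,0],
    [0,0,0,0],
    [0,0,0,0],
  ],
)

```text
t: 2.6
eef_pos: [630.9, -49.8, 16.3]
tcp_rot: [3.14, 0.0, 1.571]
ft_force: [-0.6, -0.8, 1.0]
opening: 0.701
grip_force: 0.0
```

Request:
carry_out(
  series=[
    [0,0,0,0],
    [0,0,0,0],
    [0,0,0,0],
    [0,0,0,0],
    [0,0,0,0],
  ],
  fingers=1,
)

```text
t: 3.1
eef_pos: [630.2, -49.7, 15.2]
tcp_rot: [3.141, 0.0, 1.571]
ft_force: [-1.6, -0.9, 5.4]
opening: 0.421
grip_force: 30.0
```

Request:
carry_out(
  series=[
    [0,0,0,0],
    [0,0,0.4,0],
    [0,0,1,0],
    [0,0,1,0],
    [0,0,1,0],
  ],
)

```text
t: 3.6
eef_pos: [629.5, -49.7, 186.2]
tcp_rot: [-3.141, -0.0, 1.571]
ft_force: [0.9, 0.7, -1.0]
opening: 0.423
grip_force: 30.0
```

Request:
carry_out(
  series=[
    [-0.38,0.9,0,0],
    [-0.38,0.9,0,0],
    [-0.38,0.9,0,0],
    [-0.38,0.9,0,0],
    [-0.38,0.9,0,0],
  ],
)

```text
t: 4.1
eef_pos: [533.8, 176.8, 184.6]
tcp_rot: [-3.141, 0.0, 1.571]
ft_force: [0.7, 0.1, -1.7]
opening: 0.416
grip_force: 30.0
```

Request:
carry_out(
  series=[
    [-0.38,0.9,0,0],
    [-0.38,0.9,0,0],
    [-0.38,0.9,0,0],
    [-0.38,0.9,0,0],
    [-0.38,0.9,0,0],
  ],
)

```text
t: 4.6
eef_pos: [438.8, 401.9, 184.6]
tcp_rot: [-3.141, 0.0, 1.571]
ft_force: [1.2, -0.1, -1.1]
opening: 0.422
grip_force: 30.0
```

Request:
carry_out(
  series=[
    [0,0,0,0],
    [0,0,0,0],
    [0,0,0,0],
    [0,0,0,0],
    [0,0,0,0],
  ],
)

```text
t: 5.1
eef_pos: [440.6, 399.3, 184.7]
tcp_rot: [3.142, 0.0, 1.569]
ft_force: [0.7, -1.1, -1.5]
opening: 0.42
grip_force: 30.0
```

```bash
python3 - <<'E'
from h import *
v={n:(cam(n),env.read_camera(n)) for n in["wrist","scene","side"]}
a=cv2.resize(v["wrist"][1],(400,300)); b=v["scene"][1][120:420,100:500]; c=v["side"][1][80:380,140:540]; d=np.zeros_like(a)
cv2.imwrite("pics/tray1.png",np.vstack([np.hstack([a,b]),np.hstack([c,d])])[:,:,::-1])
print(env.state()["eef_pos"])
x=lambda u,z,r,c:np.round(ray(v[u][0],r,c,z)[:2])
for n in v: print(n,[(round(d["conf"],2),x(n,18,d["position"][0]*420,d["position"][1]*560)) for d in env.look_for(n,"tray")])
for g in[(480,-220),(475,-112),(483,5),(480,110),(467,222)]:
    o=fit([v["scene"]],(60,44,40),(*g,0),cartonmask);print(np.round(o[0],2),round(o[1],3))
E
```

```text
[440.39293681 399.73381504 184.71597483]
wrist [(0.7, array([442., 446.]))]
scene [(0.6, array([441., 417.]))]
side [(0.79, array([429., 404.]))]
[ 4.7642e+02 -2.2206e+02 -3.7000e-01] 0.21
[ 472.06 -116.32    0.52] 0.188
[480.76   3.22   0.51] 0.246
[480.68 109.6    0.6 ] 0.169
[4.6805e+02 2.2249e+02 3.2000e-01] 0.188
```

View pics/tray1.png

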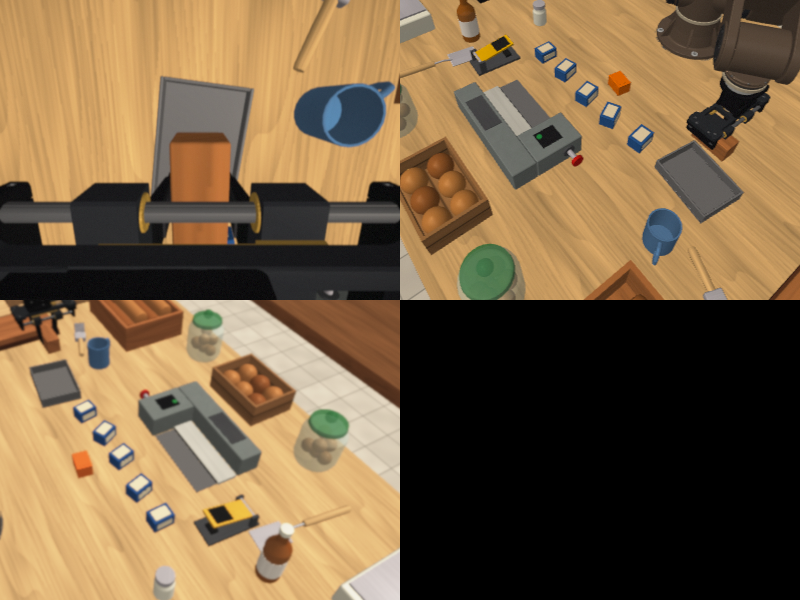

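The block is held over the tray. The wrist panel shows the tray rim's far corners at (162,77) and (252,92), with the tray yawed slightly clockwise, and all the cartons are where they were. I'll use the rim corners to get the tray centre.

```bash
python3 - <<'E'
from h import *
C=cam("wrist"); k=1.4
a,b,c=[ray(C,r*k,q*k,35)[:2] for r,q in[(77,162),(92,252),(187,152)]]
print(a,b,c,np.linalg.norm(a-b)); u=(b-a)/np.linalg.norm(b-a); n=np.array([u[1],-u[0]]); print("yaw",np.arctan2(u[1],u[0]),"centre",(a+b)/2+90*n)
r=fitpts(cam("scene"),[(-65,-90,35),(65,-90,35),(65,90,35),(-65,90,35)],[(393,262),(355,297),(405,340),(442,303)],[434,416,-.1]);print(r)
E
```

```text
[389.39518893 498.43080172] [512.24539717 478.80552718] [367.39723915 339.11590655] 124.40789791502421
yaw -0.15841112605274485 centre [436.62284467 399.74503882]
(array([ 4.46301693e+02,  4.05586034e+02, -7.33507867e-02]), array([[ -2.1,  -0.7],
       [ -0.7, -13. ],
       [  0.6,   0.2],
       [  1.5,   9.3]]))
```

Request:
carry_out(
  series=[
    [0,0,-0.8,-0.6],
    [0,0,-0.9,-0.6],
    [0,0,-0.8,0],
    [0,0,-0.5,0],
    [0,0,0,0],
  ],
)

```text
t: 5.9
eef_pos: [438.7, 399.2, 31.6]
tcp_rot: [-3.138, 0.004, 1.445]
ft_force: [-0.4, 0.4, -0.9]
opening: 0.419
grip_force: 30.0
```

Request:
carry_out(
  series=[
    [0,0,-0.12,0],
    [0,0,-0.1,0],
    [0,0,-0.06,0],
    [0,0,0,0],
    [0,0,0,0],
  ],
)

```text
t: 6.4
eef_pos: [440.2, 400.4, 21.2]
tcp_rot: [3.141, -0.001, 1.445]
ft_force: [0.1, -0.1, -1.2]
opening: 0.42
grip_force: 30.0
```

Request:
carry_out(
  series=[
    [0,0,0,0],
    [0,0,0,0],
    [0,0,0,0],
    [0,0,0,0],
    [0,0,0,0],
  ],
  fingers=-0.2,
)

```text
t: 6.9
eef_pos: [440.0, 400.3, 20.7]
tcp_rot: [3.142, -0.0, 1.445]
ft_force: [-0.5, -0.3, -0.3]
opening: 0.6
grip_force: 0.0
```

Request:
carry_out(
  series=[
    [0,0,0.4,0],
    [0,0,1,0],
    [0,0,1,0],
    [0,0,1,0],
    [0,0,0,0],
  ],
)

```text
t: 7.4
eef_pos: [441.9, 401.7, 197.2]
tcp_rot: [3.134, -0.007, 1.445]
ft_force: [0.4, 0.6, -0.0]
opening: 0.602
grip_force: 0.0
```

Request:
carry_out(
  series=[
    [0.2,-1,0,0.6],
    [0.2,-1,0,0.6],
    [0.1,-1,0,0],
    [0.1,-1,0,0],
    [0,-1,0,0],
  ],
  fingers=-1,
)

```text
t: 7.9
eef_pos: [469.5, 150.8, 190.1]
tcp_rot: [-3.142, 0.0, 1.571]
ft_force: [1.7, -0.1, 0.8]
opening: 0.958
grip_force: 0.0
```

Request:
carry_out(
  series=[
    [0,0,0,0],
    [0,0,0,0],
    [0,0,0,0],
    [0,0,0,0],
    [0,0,0,0],
  ],
)

```text
t: 8.4
eef_pos: [469.4, 153.8, 190.5]
tcp_rot: [-3.142, 0.0, 1.573]
ft_force: [0.3, 0.1, 0.2]
opening: 1.002
grip_force: 0.0
```

```bash
python3 - <<'E'
from h import *
v={n:(cam(n),env.read_camera(n)) for n in["wrist","scene"]}
a=cv2.resize(v["wrist"][1],(400,300)); b=v["scene"][1][120:420,100:500]
cv2.imwrite("pics/p2.png",np.hstack([a,b])[:,:,::-1])
print(env.state()["eef_pos"],env.state()["tcp_rot"])
for n in v:
  for g in[(480,-220),(475,-112),(483,5),(480,110),(467,222)]:
    try: o=fit([v[n]],(60,44,40),(*g,0),cartonmask);print(n,np.round(o[0],2),round(o[1],3))
    except Exception as e: print(n,g,"none")
E
```

```text
[469.42168794 153.46899091 190.5314694 ] [-3.14153803e+00  3.10045980e-05  1.57221264e+00]
wrist (480, -220) none
wrist [ 5.39e+02 -2.24e+02 -4.70e-01] 1.0
wrist [ 4.8531e+02 -7.0000e-02  2.0000e-01] 0.697
wrist [4.8232e+02 1.1068e+02 4.1000e-01] 0.133
wrist [4.6946e+02 2.2352e+02 1.7000e-01] 0.095
scene [ 4.7642e+02 -2.2206e+02 -3.7000e-01] 0.21
scene [ 472.06 -116.32    0.52] 0.188
scene [480.76   3.22   0.51] 0.246
scene [480.68 109.6    0.6 ] 0.169
scene [4.6805e+02 2.2249e+02 3.2000e-01] 0.188
```

View pics/p2.png

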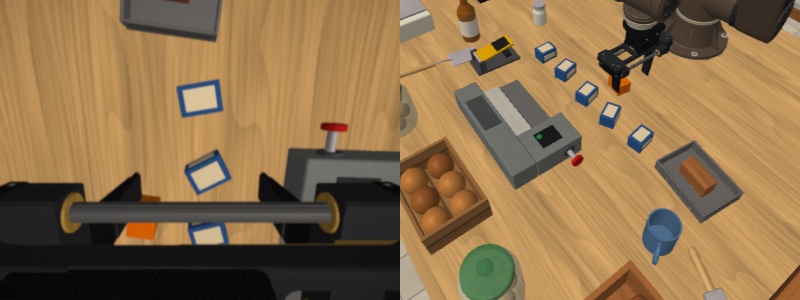

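The block lies flat in the tray. The wrist fits agree with the picture, so I'll take the carton nearest the tray first, at (469.5, 223.5), yaw 0.17.

Request:
carry_out(
  series=[
    [0,0.7,0,0.8],
    [0,0.7,0,0.8],
    [0,0,-1,0],
    [0,0,-1,0],
    [0,0,0,0],
  ],
)

```text
t: 9.0
eef_pos: [466.7, 222.4, 86.0]
tcp_rot: [-3.132, 0.001, 1.739]
ft_force: [-0.6, 0.1, 0.7]
opening: 0.998
grip_force: 0.0
```

Request:
carry_out(
  series=[
    [0,0,-0.7,0],
    [0,0,-0.5,0],
    [0,0,-0.3,0],
    [0,0,0,0],
    [0,0,0,0],
  ],
)

```text
t: 9.5
eef_pos: [470.4, 223.0, 17.3]
tcp_rot: [3.14, -0.0, 1.738]
ft_force: [-0.0, -0.3, -0.2]
opening: 1.001
grip_force: 0.0
```

Request:
carry_out(
  series=[
    [0,0,0,0],
    [0,0,0,0],
    [0,0,0,0],
    [0,0,0,0],
    [0,0,0,0],
  ],
  fingers=1,
)

```text
t: 10.0
eef_pos: [469.6, 222.7, 15.8]
tcp_rot: [3.141, -0.0, 1.738]
ft_force: [-0.1, -0.7, 0.3]
opening: 0.635
grip_force: 0.0
```

Request:
carry_out(
  series=[
    [0,0,0,0],
    [0,0,0,0],
    [0,0,0.7,0],
    [0,0,1,0],
    [0,0,1,0],
  ],
)

```text
t: 10.5
eef_pos: [468.9, 222.5, 151.6]
tcp_rot: [-3.139, 0.0, 1.738]
ft_force: [1.0, 0.2, -0.4]
opening: 0.63
grip_force: 30.0
```

Request:
carry_out(
  series=[
    [0.7,-0.8,0,-0.4],
    [0.7,-0.8,0,-0.4],
    [0.7,-0.8,0,-0.4],
    [0.7,-0.8,0,-0.4],
    [0.6,-0.8,0,-0.34],
  ],
)

```text
t: 11.0
eef_pos: [632.3, 30.5, 150.3]
tcp_rot: [-3.141, -0.0, 1.534]
ft_force: [0.4, -0.4, -0.6]
opening: 0.628
grip_force: 30.0
```

Request:
carry_out(
  series=[
    [0,-0.3,0,0],
    [0,0,0,0],
    [0,0,0,0],
    [0,0,0,0],
    [0,0,0,0],
  ],
)

```text
t: 11.5
eef_pos: [630.9, 18.5, 150.9]
tcp_rot: [3.141, -0.0, 1.537]
ft_force: [0.6, -0.4, -1.5]
opening: 0.631
grip_force: 30.0
```

```bash
python3 - <<'E'
from h import *
C=cam("wrist");w=env.read_camera("wrist"); cv2.imwrite("pics/p3.png",w[:,:,::-1])
print(env.state()["eef_pos"],env.state()["tcp_rot"],env.state()["opening"])
print(proj(C,np.array([(685-75,45,70),(685,45,10),(685,45,0)])))
E
```

```text
[630.98135959  18.33308542 150.87101776] [ 3.14136526e+00 -4.21537835e-05  1.53670802e+00] 0.6287704073596239
[[252.53867517 194.45878524]
 [332.95833937 181.25311607]
 [331.34738739 179.92944365]]
```

View pics/p3.png

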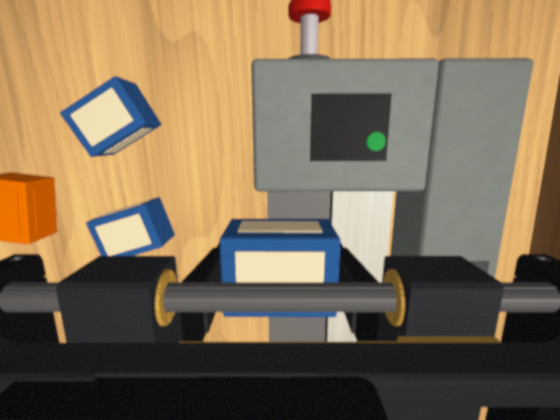

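The head's front-left corner is at (255,189), against (252,194) predicted. That puts the coder origin at about (685.5, 47.5), and its edges are level in the picture, so yaw −0.035 holds. I'll lower short of both faces, then push home.

Request:
carry_out(
  series=[
    [0.3,-0.16,0,0],
    [0,0,-0.8,0],
    [0,0,-0.8,0],
    [0,0,-0.6,0],
    [0,0,-0.3,0],
  ],
)

```text
t: 12.05
eef_pos: [645.1, 10.0, 23.2]
tcp_rot: [-3.138, -0.0, 1.536]
ft_force: [-0.1, -1.0, -1.2]
opening: 0.631
grip_force: 30.0
```

Request:
carry_out(
  series=[
    [0,0,-0.12,0],
    [0,0,-0.04,0],
    [0,0,0,0],
    [0,0,0,0],
    [0,0,0,0],
  ],
)

```text
t: 12.55
eef_pos: [646.7, 9.2, 18.7]
tcp_rot: [3.14, 0.0, 1.535]
ft_force: [0.2, 0.3, -1.3]
opening: 0.636
grip_force: 30.0
```

Request:
carry_out(
  series=[
    [0.06,0.1,0,0],
    [0.04,0.1,0,0],
    [0,0,0,0],
    [0,0,0,0],
    [0,0,0,0],
  ],
)

```text
t: 13.05
eef_pos: [651.2, 19.2, 17.6]
tcp_rot: [-3.141, 0.0, 1.535]
ft_force: [-0.7, 0.5, -1.2]
opening: 0.627
grip_force: 30.0
```

Request:
carry_out(
  series=[
    [0,0,-0.03,0],
    [0.02,0,0,0],
    [0.02,0,0,0],
    [0.02,0,0,0],
    [0,0,0,0],
  ],
)

```text
t: 13.55
eef_pos: [654.4, 19.1, 16.2]
tcp_rot: [3.141, 0.0, 1.535]
ft_force: [0.2, -0.4, -0.5]
opening: 0.626
grip_force: 30.0
```

Request:
carry_out(
  series=[
    [0.02,0,0,0],
    [0.02,0,0,0],
    [0,0,0,0],
    [0,0,0,0],
    [0,0,0,0],
  ],
)

```text
t: 14.05
eef_pos: [654.7, 19.2, 16.0]
tcp_rot: [-3.138, 0.0, 1.536]
ft_force: [-7.6, -0.3, 1.9]
opening: 0.629
grip_force: 30.0
```

Request:
carry_out(
  series=[
    [-0.02,0.06,0,0],
    [0,0.04,0,0],
    [0,0.02,0,0],
    [0,0,0,0],
    [0,0,0,0],
  ],
)

```text
t: 14.55
eef_pos: [654.8, 22.5, 16.1]
tcp_rot: [-3.14, 0.003, 1.536]
ft_force: [-4.6, -19.1, 0.1]
opening: 0.63
grip_force: 30.0
```

Request:
carry_out(
  series=[
    [0,0.02,0,0],
    [0,0.02,0,0],
    [0,0,0,0],
    [0,0,0,0],
    [0,0,0,0],
  ],
)

```text
t: 15.05
eef_pos: [654.8, 23.0, 16.1]
tcp_rot: [-3.14, 0.004, 1.536]
ft_force: [-5.6, -29.2, 0.5]
opening: 0.629
grip_force: 30.0
```

Request:
carry_out(
  series=[
    [0,-0.06,0,0],
    [0,0,0,0],
    [0,0,0,0],
    [0,0,0,0],
    [0,0,0,0],
  ],
)

```text
t: 15.55
eef_pos: [654.8, 22.9, 16.0]
tcp_rot: [-3.14, 0.002, 1.536]
ft_force: [-3.7, -10.9, -0.5]
opening: 0.629
grip_force: 30.0
```

Request:
carry_out(
  series=[
    [0,0,0,0],
    [0,0,0,0],
    [0,0,0,0],
    [0,0,0,0],
    [0,0,0,0],
  ],
  fingers=-0.7,
)

```text
t: 16.05
eef_pos: [655.4, 24.4, 16.2]
tcp_rot: [3.141, -0.0, 1.535]
ft_force: [-0.1, 0.1, -0.1]
opening: 0.846
grip_force: 0.0
```

Request:
carry_out(
  series=[
    [0,0,0.6,0],
    [0,0,1,0],
    [0,0,1,0],
    [-0.6,0,1,0],
    [-0.6,0,0,0],
  ],
)

```text
t: 16.55
eef_pos: [601.4, 24.2, 194.6]
tcp_rot: [3.132, 0.0, 1.535]
ft_force: [-0.4, -0.1, -1.8]
opening: 0.851
grip_force: 0.0
```

Request:
carry_out(
  series=[
    [-0.6,0,0,0.3],
    [-0.6,0,0,0],
    [-0.6,0,0,0],
    [0,0,0,0],
    [0,0,0,0],
  ],
  fingers=-1,
)

```text
t: 17.05
eef_pos: [510.0, 24.2, 189.6]
tcp_rot: [3.14, 0.0, 1.567]
ft_force: [-0.6, -0.0, 0.1]
opening: 0.995
grip_force: 0.0
```

```bash
cat > look.py <<'E'
from h import *
import sys
C=cam("wrist");w=env.read_camera("wrist"); print(np.round(env.state()["eef_pos"],1),np.round(env.state()["tcp_rot"],3))
s=(cam("scene"),env.read_camera("scene"))
for a in sys.argv[1:]:
    g=tuple(float(q) for q in a.split(","))
    for n,v in(("wrist",(C,w)),("scene",s)):
        try: o=fit([v],(60,44,40),(*g,0),cartonmask);print(n,np.round(o[0],2),round(o[1],3))
        except Exception: print(n,g,"none")
E
python3 look.py 482,110.7 483,5 475,-112 478,-220 654.7,25
```

```text
[510.5  24.2 189.4] [3.14  0.    1.567]
wrist [482.11 110.18  -2.66] 0.099
scene [481.   109.94   0.6 ] 0.169
wrist [4.8481e+02 5.5200e+00 2.7000e-01] 0.14
scene [480.76   3.22   0.51] 0.246
wrist [ 4.7524e+02 -1.2035e+02  6.0000e-02] 0.699
scene [ 475.68 -117.94    0.72] 0.357
wrist [ 568.   -358.     -1.12] 1.0
scene [ 4.7640e+02 -2.2198e+02 -3.9000e-01] 0.211
wrist [ 6.5459e+02  2.1350e+01 -1.4000e-01] 0.171
scene [660.43  17.34   0.74] 0.397
```

Request:
carry_out(
  series=[
    [-0.2,0.5,0,0.86],
    [-0.2,0.5,0,0.86],
    [-0.17,0.5,0,0.86],
    [0,0.22,0,0.86],
    [0,0,0,0.86],
  ],
)

```text
t: 17.65
eef_pos: [481.7, 111.7, 188.9]
tcp_rot: [3.141, -0.0, 2.022]
ft_force: [-0.9, -1.1, -0.4]
opening: 1.0
grip_force: 0.0
```

Request:
carry_out(
  series=[
    [0,0,-1,0],
    [0,0,-1,0],
    [0,0,-0.8,0],
    [0,0,-0.5,0],
    [0,0,-0.16,0],
  ],
)

```text
t: 18.15
eef_pos: [480.7, 110.2, 13.3]
tcp_rot: [-3.138, -0.001, 2.017]
ft_force: [-0.4, 0.1, 0.8]
opening: 1.0
grip_force: 0.0
```

Request:
carry_out(
  series=[
    [0,0,0,0],
    [0,0,0,0],
    [0,0,0,0],
    [0,0,0,0],
    [0,0,0,0],
  ],
)

```text
t: 18.65
eef_pos: [481.4, 110.2, 16.8]
tcp_rot: [3.14, 0.001, 2.017]
ft_force: [-0.2, 0.8, 0.3]
opening: 1.003
grip_force: 0.0
```

Request:
carry_out(
  series=[
    [0,0,0,0],
    [0,0,0,0],
    [0,0,0,0],
    [0,0,0,0],
    [0,0,0,0],
  ],
  fingers=1,
)

```text
t: 19.15
eef_pos: [481.0, 110.2, 16.0]
tcp_rot: [3.142, -0.0, 2.017]
ft_force: [-1.1, 0.6, -0.0]
opening: 0.639
grip_force: 2.8
```

Request:
carry_out(
  series=[
    [0,0,0,0],
    [0,0,0,0],
    [0,0,0,0],
    [0,0,0,0],
    [0,0,0,0],
  ],
)

```text
t: 19.65
eef_pos: [481.0, 110.2, 16.0]
tcp_rot: [3.142, -0.0, 2.017]
ft_force: [-0.8, 0.4, -1.0]
opening: 0.63
grip_force: 29.7
```

Request:
carry_out(
  series=[
    [0,0,0.4,0],
    [0,0,0.8,0],
    [0,0,0.8,0],
    [0,0,0,0],
    [0,0,0,0],
  ],
)

```text
t: 20.15
eef_pos: [481.1, 110.2, 116.4]
tcp_rot: [3.14, 0.001, 2.017]
ft_force: [0.1, -0.4, -1.3]
opening: 0.633
grip_force: 29.7
```

Request:
carry_out(
  series=[
    [0.68,-0.56,0,-0.92],
    [0.68,-0.56,0,-0.92],
    [0.66,-0.56,0,-0.92],
    [0.66,-0.56,0,-0.92],
    [0.66,-0.56,0,-0.92],
  ],
)

```text
t: 20.65
eef_pos: [648.4, -31.1, 113.6]
tcp_rot: [-3.138, -0.0, 1.531]
ft_force: [0.4, 0.7, -1.0]
opening: 0.63
grip_force: 29.7
```

Request:
carry_out(
  series=[
    [0,0,0,0],
    [0,0,-0.7,0],
    [0,0,-0.7,0],
    [0,0,-0.4,0],
    [0,0,-0.12,0],
  ],
)

```text
t: 21.15
eef_pos: [645.5, -29.2, 16.0]
tcp_rot: [-3.135, -0.001, 1.536]
ft_force: [-11.1, 2.9, 19.7]
opening: 0.63
grip_force: 29.8
```

Request:
carry_out(
  series=[
    [0,0,0,0],
    [0,0,0,0],
    [0,0,0,0],
    [0,0,0,0],
    [0,0,0,0],
  ],
)

```text
t: 21.65
eef_pos: [648.2, -29.8, 20.6]
tcp_rot: [3.141, 0.0, 1.535]
ft_force: [-0.2, -0.4, -0.9]
opening: 0.632
grip_force: 29.8
```

Request:
carry_out(
  series=[
    [0.04,0,-0.04,0],
    [0.04,0,-0.04,0],
    [0,0,0,0],
    [0.02,0,0,0],
    [0.02,0,0,0],
  ],
)

```text
t: 22.15
eef_pos: [652.8, -29.7, 15.9]
tcp_rot: [-3.139, -0.0, 1.535]
ft_force: [-11.2, -0.8, 7.1]
opening: 0.632
grip_force: 29.7
```

Request:
carry_out(
  series=[
    [0.02,0,0,0],
    [0,0,0,0],
    [0,0,0,0],
    [0,0,0,0],
    [0,0,0,0],
  ],
)

```text
t: 22.65
eef_pos: [652.9, -29.7, 16.0]
tcp_rot: [-3.137, -0.0, 1.535]
ft_force: [-10.7, -0.6, 8.3]
opening: 0.632
grip_force: 29.7
```

Request:
carry_out(
  series=[
    [-0.02,0.06,0.01,0],
    [0,0.06,0,0],
    [0,0.02,0,0],
    [0,0.02,0,0],
    [0,0,0,0],
  ],
)

```text
t: 23.15
eef_pos: [653.0, -21.7, 16.0]
tcp_rot: [-3.139, -0.0, 1.535]
ft_force: [-4.7, -0.6, -0.9]
opening: 0.63
grip_force: 29.7
```

Request:
carry_out(
  series=[
    [0,0.02,0,0],
    [0,0,0,0],
    [0,0,0,0],
    [0,0,0,0],
    [0,0,0,0],
  ],
)

```text
t: 23.65
eef_pos: [653.0, -21.4, 16.0]
tcp_rot: [-3.139, 0.001, 1.535]
ft_force: [-5.3, -6.2, -1.1]
opening: 0.63
grip_force: 29.7
```

Request:
carry_out(
  series=[
    [0,0.02,0,0],
    [0,0.01,0,0],
    [0,0,0,0],
    [0,0,0,0],
    [0,-0.02,0,0],
  ],
)

```text
t: 24.15
eef_pos: [653.4, -20.5, 16.1]
tcp_rot: [-3.14, -0.0, 1.535]
ft_force: [-4.1, 1.9, -1.2]
opening: 0.628
grip_force: 30.0
```

Request:
carry_out(
  series=[
    [0,0,0,0],
    [0,0,0,0],
    [0,0,0,0],
    [0,0,0,0],
    [0,0,0,0],
  ],
  fingers=-0.7,
)

```text
t: 24.65
eef_pos: [654.2, -20.2, 16.6]
tcp_rot: [3.141, 0.0, 1.535]
ft_force: [-0.8, -0.2, -0.7]
opening: 0.849
grip_force: 0.0
```

Request:
carry_out(
  series=[
    [0,0,0.6,0],
    [0,0,1,0],
    [0,0,1,0],
    [-0.6,0,1,0],
    [-0.6,0,0,0],
  ],
)

```text
t: 25.15
eef_pos: [600.1, -20.5, 195.0]
tcp_rot: [3.132, 0.001, 1.535]
ft_force: [1.0, 0.9, -0.8]
opening: 0.851
grip_force: 0.0
```

Request:
carry_out(
  series=[
    [-0.6,-0.6,0,0.3],
    [-0.6,-0.6,0,0],
    [-0.6,-0.6,0,0],
    [0,-0.6,0,0],
    [0,0,0,0],
  ],
  fingers=-1,
)

```text
t: 25.65
eef_pos: [508.1, -143.0, 189.9]
tcp_rot: [3.14, 0.001, 1.564]
ft_force: [0.5, 1.0, -0.2]
opening: 0.998
grip_force: 0.0
```

```bash
python3 look.py 484,5 475,-116 478,-220 654.5,23 653,-21; python3 -c "
from h import *
cv2.imwrite('pics/p4.png',cv2.resize(np.hstack([env.read_camera('wrist'),env.read_camera('scene')]),(800,300))[:,:,::-1])"
```

```text
[ 508.3 -141.6  189.7] [3.141 0.    1.564]
wrist [4.8394e+02 4.4500e+00 2.5000e-01] 0.101
scene [481.21   3.12   0.53] 0.247
wrist [ 4.7481e+02 -1.1470e+02  3.1000e-01] 0.12
scene [ 472.   -116.68    0.53] 0.187
wrist [ 4.7663e+02 -2.1565e+02 -3.0000e-02] 0.447
scene [ 4.7640e+02 -2.2198e+02 -3.9000e-01] 0.211
wrist [660.24  15.09  -1.58] 0.375
scene [ 6.4874e+02 -2.0220e+01 -1.0000e-02] 0.157
wrist [ 6.5572e+02  2.1000e-01 -1.8000e+00] 0.315
scene [ 6.5004e+02 -2.1110e+01 -3.0000e-02] 0.145
```

View pics/p4.png

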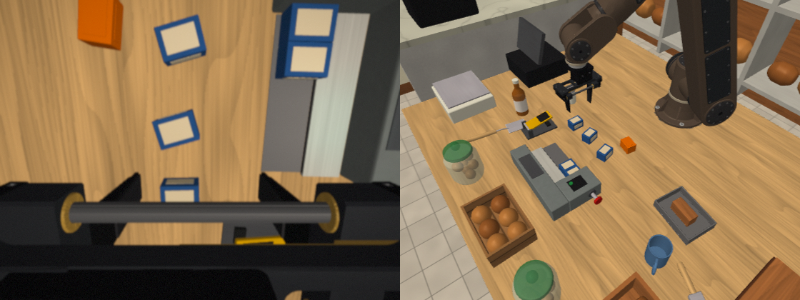

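The wrist panel shows two cartons flush in the lane against the rail and head. The next carton is at (475, −114.7), yaw 0.31.

Request:
carry_out(
  series=[
    [-0.33,0.27,0,0.75],
    [-0.33,0.27,0,0.75],
    [0,0,0,0.75],
    [0,0,-0.5,0.75],
    [0,0,-0.5,0],
  ],
)

```text
t: 26.35
eef_pos: [475.8, -112.2, 139.3]
tcp_rot: [3.14, 0.001, 1.885]
ft_force: [0.3, -0.3, -0.4]
opening: 0.999
grip_force: 0.0
```

Request:
carry_out(
  series=[
    [0,0,-0.9,0],
    [0,0,-0.8,0],
    [0,0,-0.5,0],
    [0,0,-0.2,0],
    [0,0,-0.08,0],
  ],
)

```text
t: 26.85
eef_pos: [475.3, -112.6, 14.8]
tcp_rot: [-3.141, -0.001, 1.882]
ft_force: [0.0, 0.4, -0.3]
opening: 0.996
grip_force: 0.0
```

Request:
carry_out(
  series=[
    [0,0,0,0],
    [0,0,0,0],
    [0,0,0,0],
    [0,0,0,0],
    [0,0,0,0],
  ],
)

```text
t: 27.35
eef_pos: [475.5, -113.4, 15.9]
tcp_rot: [3.141, 0.001, 1.881]
ft_force: [0.1, 0.4, 0.1]
opening: 0.998
grip_force: 0.0
```

Request:
carry_out(
  series=[
    [0,0,0,0],
    [0,0,0,0],
    [0,0,0,0],
    [0,0,0,0],
    [0,0,0,0],
  ],
  fingers=1,
)

```text
t: 27.85
eef_pos: [475.2, -113.3, 15.4]
tcp_rot: [-3.142, -0.0, 1.881]
ft_force: [-0.2, -0.7, 0.4]
opening: 0.638
grip_force: 1.0
```

Request:
carry_out(
  series=[
    [0,0,0,0],
    [0,0,0,0],
    [0,0,0,0],
    [0,0,0,0],
    [0,0,0,0],
  ],
)

```text
t: 28.35
eef_pos: [475.3, -113.3, 15.3]
tcp_rot: [3.142, -0.0, 1.881]
ft_force: [0.0, -0.1, -0.6]
opening: 0.633
grip_force: 29.8
```

Request:
carry_out(
  series=[
    [0,0,0.4,0],
    [0,0,0.8,0],
    [0,0,0.8,0],
    [0,0,0,0],
    [0,0,0,0],
  ],
)

```text
t: 28.85
eef_pos: [475.4, -113.3, 115.8]
tcp_rot: [3.14, 0.001, 1.881]
ft_force: [-0.2, -0.6, -1.7]
opening: 0.631
grip_force: 29.8
```

Request:
carry_out(
  series=[
    [0.68,0.16,0,-0.66],
    [0.68,0.16,0,-0.66],
    [0.68,0.16,0,-0.66],
    [0.68,0.16,0,-0.66],
    [0.68,0.14,0,-0.66],
  ],
)

```text
t: 29.35
eef_pos: [645.9, -73.6, 113.0]
tcp_rot: [-3.139, -0.001, 1.532]
ft_force: [0.0, -0.5, -0.5]
opening: 0.632
grip_force: 29.8
```

Request:
carry_out(
  series=[
    [0,0,0,0],
    [0,0,-0.7,0],
    [0,0,-0.6,0],
    [0,0,-0.4,0],
    [0,0,-0.1,0],
  ],
)

```text
t: 29.85
eef_pos: [643.0, -74.0, 21.3]
tcp_rot: [-3.135, -0.001, 1.535]
ft_force: [0.8, 0.6, -1.6]
opening: 0.633
grip_force: 29.8
```

Request:
carry_out(
  series=[
    [0,0,-0.1,0],
    [0,0,-0.06,0],
    [0,0,0,0],
    [0,0,0,0],
    [0,0,0,0],
  ],
)

```text
t: 30.35
eef_pos: [645.6, -74.4, 18.1]
tcp_rot: [3.14, 0.0, 1.535]
ft_force: [0.6, 0.5, -0.9]
opening: 0.634
grip_force: 29.8
```

Request:
carry_out(
  series=[
    [0.06,0,-0.04,0],
    [0.04,0,0,0],
    [0.02,0,0,0],
    [0.02,0,0,0],
    [0,0,0,0],
  ],
)

```text
t: 30.85
eef_pos: [651.3, -74.3, 15.5]
tcp_rot: [-3.139, -0.0, 1.535]
ft_force: [-6.9, -0.9, 4.6]
opening: 0.633
grip_force: 29.7
```

Request:
carry_out(
  series=[
    [0,0.06,0,0],
    [0,0.06,0,0],
    [0,0.02,0,0],
    [0,0,0,0],
    [0,0,0,0],
  ],
)

```text
t: 31.35
eef_pos: [651.5, -67.5, 15.4]
tcp_rot: [-3.14, 0.0, 1.535]
ft_force: [-4.9, -2.0, 1.7]
opening: 0.632
grip_force: 29.8
```

Request:
carry_out(
  series=[
    [0,0.02,0,0],
    [0,0.02,0,0],
    [0,0.02,0,0],
    [0,0,0,0],
    [0,0,0,0],
  ],
)

```text
t: 31.85
eef_pos: [651.6, -64.7, 15.4]
tcp_rot: [-3.14, 0.0, 1.535]
ft_force: [-5.1, -3.6, 1.2]
opening: 0.63
grip_force: 29.8
```

Request:
carry_out(
  series=[
    [0,0.02,0,0],
    [0,0,0,0],
    [0,0,0,0],
    [0,0,0,0],
    [0,0,0,0],
  ],
)

```text
t: 32.35
eef_pos: [651.6, -64.5, 15.5]
tcp_rot: [-3.14, 0.001, 1.536]
ft_force: [-5.2, -9.1, 0.4]
opening: 0.633
grip_force: 29.7
```

Contact in y, so I'll release and look for the next carton.

Request:
carry_out(
  series=[
    [0,0.02,0,0],
    [0,0.01,0,0],
    [0,0,0,0],
    [0,-0.02,0,0],
    [0,0,0,0],
  ],
)

```text
t: 32.85
eef_pos: [651.8, -63.7, 15.4]
tcp_rot: [-3.141, 0.001, 1.536]
ft_force: [-4.7, -7.0, 1.8]
opening: 0.627
grip_force: 29.9
```

Request:
carry_out(
  series=[
    [0,0,0,0],
    [0,0,0,0],
    [0,0,0,0],
    [0,0,0,0],
    [0,0,0,0],
  ],
  fingers=-0.7,
)

```text
t: 33.35
eef_pos: [652.4, -62.7, 15.4]
tcp_rot: [3.141, -0.0, 1.535]
ft_force: [0.7, 0.3, -0.4]
opening: 0.849
grip_force: 0.0
```

Request:
carry_out(
  series=[
    [0,0,0.6,0],
    [0,0,1,0],
    [0,0,1,0],
    [-0.6,0,1,0],
    [-0.6,0,0,0],
  ],
)

```text
t: 33.85
eef_pos: [598.4, -63.1, 193.8]
tcp_rot: [3.132, 0.002, 1.536]
ft_force: [-1.0, 0.5, -1.1]
opening: 0.85
grip_force: 0.0
```

Request:
carry_out(
  series=[
    [-0.6,-0.6,0,0.3],
    [-0.6,-0.8,0,0],
    [-0.6,-0.8,0,0],
    [-0.3,-0.8,0,0],
    [0,0,0,0],
  ],
  fingers=-1,
)

```text
t: 34.35
eef_pos: [490.1, -216.4, 188.6]
tcp_rot: [3.141, 0.001, 1.563]
ft_force: [0.5, 0.7, 0.5]
opening: 1.0
grip_force: 0.0
```

```bash
python3 look.py 484,5 478,-220 650,-21 650,-65
```

```text
[ 490.9 -214.6  188.5] [3.141 0.    1.563]
wrist [467.96  17.4    0.83] 0.564
scene [481.21   3.12   0.53] 0.247
wrist [ 4.7688e+02 -2.2152e+02  7.0000e-02] 0.137
scene [ 4.7640e+02 -2.2198e+02 -3.9000e-01] 0.211
wrist [ 6.5168e+02 -5.2160e+01 -1.0000e-01] 0.185
scene [651.09 -33.99  -1.4 ] 0.311
wrist [ 6.5167e+02 -5.2470e+01 -1.1000e-01] 0.187
scene [651.03 -40.75  -1.39] 0.259
```

Request:
carry_out(
  series=[
    [-0.28,-0.14,0,0.5],
    [0,0,-0.7,0],
    [0,0,-0.8,0],
    [0,0,-0.7,0],
    [0,0,-0.5,0],
  ],
)

```text
t: 34.95
eef_pos: [477.7, -218.1, 51.3]
tcp_rot: [-3.14, -0.001, 1.621]
ft_force: [0.9, -0.4, 0.0]
opening: 1.003
grip_force: 0.0
```

Request:
carry_out(
  series=[
    [0,0,-0.4,0],
    [0,0,-0.25,0],
    [0,0,-0.1,0],
    [0,0,0,0],
    [0,0,0,0],
  ],
)

```text
t: 35.45
eef_pos: [478.1, -219.8, 16.5]
tcp_rot: [3.141, 0.001, 1.619]
ft_force: [-0.2, 0.2, 0.4]
opening: 1.0
grip_force: 0.0
```

Request:
carry_out(
  series=[
    [0,0,0,0],
    [0,0,0,0],
    [0,0,0,0],
    [0,0,0,0],
    [0,0,0,0],
  ],
  fingers=1,
)

```text
t: 35.95
eef_pos: [477.5, -219.9, 15.9]
tcp_rot: [3.141, 0.0, 1.619]
ft_force: [0.0, 0.4, 0.9]
opening: 0.637
grip_force: 0.5
```

Request:
carry_out(
  series=[
    [0,0,0,0],
    [0,0,0,0],
    [0,0,0,0],
    [0,0,0,0],
    [0,0,0,0],
  ],
)

```text
t: 36.45
eef_pos: [477.6, -219.8, 15.9]
tcp_rot: [3.141, 0.0, 1.619]
ft_force: [-1.1, -0.5, 4.8]
opening: 0.63
grip_force: 29.8
```

Request:
carry_out(
  series=[
    [0,0,0.4,0],
    [0,0,0.8,0],
    [0,0,0.8,0],
    [0,0,0,0],
    [0,0,0,0],
  ],
)

```text
t: 36.95
eef_pos: [477.6, -219.8, 116.0]
tcp_rot: [3.14, 0.001, 1.619]
ft_force: [-0.9, 0.1, -1.1]
opening: 0.63
grip_force: 29.8
```

Request:
carry_out(
  series=[
    [0.66,0.41,0,-0.16],
    [0.66,0.41,0,-0.16],
    [0.66,0.41,0,-0.16],
    [0.66,0.41,0,-0.16],
    [0.66,0.4,0,-0.16],
  ],
)

```text
t: 37.45
eef_pos: [643.1, -116.5, 113.3]
tcp_rot: [-3.139, -0.001, 1.534]
ft_force: [0.2, -0.8, -1.9]
opening: 0.632
grip_force: 29.8
```

Request:
carry_out(
  series=[
    [0,0,0,0],
    [0,0,-0.7,0],
    [0,0,-0.6,0],
    [0,0,-0.4,0],
    [0,0,-0.1,0],
  ],
)

```text
t: 37.95
eef_pos: [640.2, -117.5, 21.6]
tcp_rot: [-3.135, -0.002, 1.535]
ft_force: [-0.1, 0.0, -1.5]
opening: 0.631
grip_force: 29.8
```

Request:
carry_out(
  series=[
    [0,0,-0.1,0],
    [0,0,-0.06,0],
    [0,0,0,0],
    [0,0,0,0],
    [0,0,0,0],
  ],
)

```text
t: 38.45
eef_pos: [642.9, -117.9, 18.5]
tcp_rot: [3.14, 0.0, 1.535]
ft_force: [0.3, 0.4, -1.5]
opening: 0.633
grip_force: 29.8
```

Request:
carry_out(
  series=[
    [0.08,0,-0.04,0],
    [0.04,0,0,0],
    [0.02,0,0,0],
    [0.02,0,0,0],
    [0,0,0,0],
  ],
)

```text
t: 38.95
eef_pos: [649.9, -117.8, 16.0]
tcp_rot: [-3.14, -0.0, 1.535]
ft_force: [-4.6, 0.4, 3.9]
opening: 0.635
grip_force: 29.8
```

Request:
carry_out(
  series=[
    [0,0.06,0,0],
    [0,0.06,0,0],
    [0,0.04,0,0],
    [0,0,0,0],
    [0,0,0,0],
  ],
)

```text
t: 39.45
eef_pos: [650.2, -109.9, 15.9]
tcp_rot: [-3.141, -0.0, 1.535]
ft_force: [-4.8, -0.7, 4.7]
opening: 0.636
grip_force: 29.8
```

Request:
carry_out(
  series=[
    [0,0.02,0,0],
    [0,0.02,0,0],
    [0,0,0,0],
    [0,0,0,0],
    [0,0,0,0],
  ],
)

```text
t: 39.95
eef_pos: [650.2, -108.2, 15.9]
tcp_rot: [-3.141, 0.0, 1.535]
ft_force: [-4.2, -2.8, 4.0]
opening: 0.628
grip_force: 29.8
```

Request:
carry_out(
  series=[
    [0,0.02,0,0],
    [0,0.02,0,0],
    [0,0,0,0],
    [0,0,0,0],
    [0,0,0,0],
  ],
)

```text
t: 40.45
eef_pos: [650.3, -107.5, 15.9]
tcp_rot: [-3.141, 0.002, 1.536]
ft_force: [-5.1, -10.4, 3.2]
opening: 0.633
grip_force: 29.7
```

Request:
carry_out(
  series=[
    [0,0.01,0,0],
    [0,0,0,0],
    [0,0,0,0],
    [0,0,0,0],
    [0,0,0,0],
  ],
)

```text
t: 40.95
eef_pos: [650.3, -107.4, 15.9]
tcp_rot: [-3.141, 0.002, 1.536]
ft_force: [-6.0, -13.7, 2.0]
opening: 0.635
grip_force: 29.7
```

Request:
carry_out(
  series=[
    [0,-0.02,0,0],
    [0,0,0,0],
    [0,0,0,0],
    [0,0,0,0],
    [0,0,0,0],
  ],
)

```text
t: 41.45
eef_pos: [650.3, -107.5, 16.0]
tcp_rot: [-3.141, 0.001, 1.536]
ft_force: [-4.8, -8.4, 3.5]
opening: 0.634
grip_force: 29.7
```

Request:
carry_out(
  series=[
    [0,0,0,0],
    [0,0,0,0],
    [0,0,0,0],
    [0,0,0,0],
    [0,0,0,0],
  ],
  fingers=-0.7,
)

```text
t: 41.95
eef_pos: [650.7, -106.2, 15.8]
tcp_rot: [3.141, -0.0, 1.535]
ft_force: [0.0, -0.4, 0.0]
opening: 0.848
grip_force: 0.0
```

Request:
carry_out(
  series=[
    [0,0,0.6,0],
    [0,0,1,0],
    [0,0,1,0],
    [-0.6,0,1,0],
    [-0.6,0,0,0],
  ],
)

```text
t: 42.45
eef_pos: [596.7, -106.7, 194.2]
tcp_rot: [3.132, 0.002, 1.536]
ft_force: [-0.0, -0.2, -0.3]
opening: 0.854
grip_force: 0.0
```

Request:
carry_out(
  series=[
    [-0.6,0.4,0,0.3],
    [-0.6,0.5,0,0],
    [-0.4,0.5,0,0],
    [0,0,0,0],
    [0,0,0,0],
  ],
  fingers=-1,
)

```text
t: 42.95
eef_pos: [515.3, -36.1, 189.2]
tcp_rot: [3.14, 0.0, 1.568]
ft_force: [1.0, -0.3, 0.5]
opening: 0.997
grip_force: 0.0
```

```bash
python3 look.py 484,5; python3 -c "
from h import *
cv2.imwrite('pics/p5.png',cv2.resize(np.hstack([env.read_camera('wrist'),env.read_camera('scene')]),(800,300))[:,:,::-1])"
```

```text
[515.7 -36.6 189. ] [3.14  0.    1.567]
wrist [ 4.9652e+02 -2.0530e+01  2.9000e-01] 0.418
scene [ 4.9691e+02 -2.9660e+01  4.7000e-01] 0.188
```

View pics/p5.png

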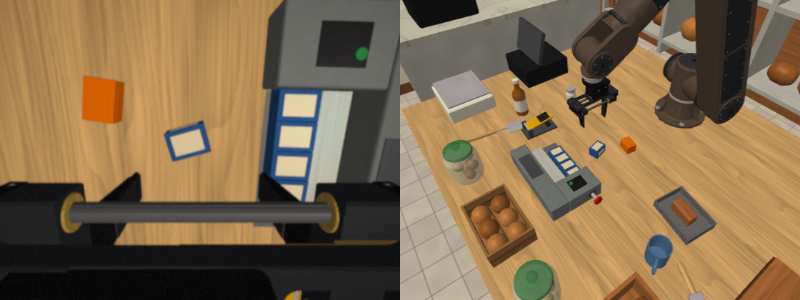

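The row now has four cartons. The last one has been knocked aside and sits at wrist panel (187,141), so I'll fit it again.

```bash
python3 look.py 498,-27
```

```text
[515.4 -36.9 188.4] [-3.141 -0.     1.566]
wrist [ 4.9847e+02 -2.8770e+01  2.3000e-01] 0.129
scene [ 4.9665e+02 -2.9630e+01  4.5000e-01] 0.187
```

Request:
carry_out(
  series=[
    [-0.34,0.16,0,0.8],
    [0,0,-0.7,0.8],
    [0,0,-0.8,0.7],
    [0,0,-0.7,0],
    [0,0,-0.5,0],
  ],
)

```text
t: 43.75
eef_pos: [497.5, -28.5, 51.6]
tcp_rot: [-3.14, -0.001, 1.807]
ft_force: [1.3, 0.0, -0.1]
opening: 0.999
grip_force: 0.0
```

Request:
carry_out(
  series=[
    [0,0,-0.4,0],
    [0,0,-0.25,0],
    [0,0,-0.1,0],
    [0,0,0,0],
    [0,0,0,0],
  ],
)

```text
t: 44.25
eef_pos: [498.3, -28.4, 16.8]
tcp_rot: [3.141, 0.0, 1.807]
ft_force: [-0.5, 0.5, 0.8]
opening: 0.998
grip_force: 0.0
```

Request:
carry_out(
  series=[
    [0,0,0,0],
    [0,0,0,0],
    [0,0,0,0],
    [0,0,0,0],
    [0,0,0,0],
  ],
  fingers=1,
)

```text
t: 44.75
eef_pos: [497.9, -28.3, 16.3]
tcp_rot: [3.141, 0.0, 1.807]
ft_force: [-1.1, -0.6, -0.4]
opening: 0.636
grip_force: 0.4
```

Request:
carry_out(
  series=[
    [0,0,0,0],
    [0,0,0,0],
    [0,0,0,0],
    [0,0,0,0],
    [0,0,0,0],
  ],
)

```text
t: 45.25
eef_pos: [497.9, -28.3, 16.3]
tcp_rot: [3.141, 0.0, 1.807]
ft_force: [-0.9, 0.3, 4.9]
opening: 0.633
grip_force: 29.8
```

Request:
carry_out(
  series=[
    [0,0,0.4,0],
    [0,0,0.8,0],
    [0,0,0.8,0],
    [0,0,0,0],
    [0,0,0,0],
  ],
)

```text
t: 45.75
eef_pos: [497.9, -28.3, 116.4]
tcp_rot: [3.14, 0.001, 1.808]
ft_force: [0.1, -0.1, -2.2]
opening: 0.632
grip_force: 29.8
```

Request:
carry_out(
  series=[
    [0.58,-0.53,0,-0.52],
    [0.58,-0.53,0,-0.52],
    [0.58,-0.53,0,-0.52],
    [0.58,-0.53,0,-0.52],
    [0.56,-0.52,0,-0.52],
  ],
)

```text
t: 46.25
eef_pos: [642.2, -161.3, 113.5]
tcp_rot: [-3.139, -0.001, 1.533]
ft_force: [1.0, 0.0, -0.5]
opening: 0.63
grip_force: 29.8
```

Request:
carry_out(
  series=[
    [0,0,0,0],
    [0,0,-0.7,0],
    [0,0,-0.6,0],
    [0,0,-0.4,0],
    [0,0,-0.1,0],
  ],
)

```text
t: 46.75
eef_pos: [639.6, -159.3, 21.9]
tcp_rot: [-3.135, -0.002, 1.536]
ft_force: [0.1, -0.5, -0.6]
opening: 0.633
grip_force: 29.8
```

Request:
carry_out(
  series=[
    [0,0,-0.1,0],
    [0,0,-0.06,0],
    [0,0,0,0],
    [0,0,0,0],
    [0,0,0,0],
  ],
)

```text
t: 47.25
eef_pos: [642.1, -160.4, 18.9]
tcp_rot: [3.14, 0.0, 1.535]
ft_force: [0.5, -0.0, -1.3]
opening: 0.63
grip_force: 29.8
```

Request:
carry_out(
  series=[
    [0.06,0,-0.04,0],
    [0.04,0,0,0],
    [0.02,0,0,0],
    [0.02,0,0,0],
    [0,0,0,0],
  ],
)

```text
t: 47.75
eef_pos: [648.6, -160.3, 16.3]
tcp_rot: [-3.141, -0.0, 1.535]
ft_force: [-4.0, -0.5, 3.3]
opening: 0.632
grip_force: 29.8
```

Request:
carry_out(
  series=[
    [0.01,0.06,0,0],
    [0,0.06,0,0],
    [0,0.02,0,0],
    [0,0,0,0],
    [0,0,0,0],
  ],
)

```text
t: 48.25
eef_pos: [648.8, -153.7, 16.3]
tcp_rot: [-3.141, 0.0, 1.535]
ft_force: [-5.9, -2.9, 4.3]
opening: 0.629
grip_force: 29.7
```

Request:
carry_out(
  series=[
    [0,0.02,0,0],
    [0,0.02,0,0],
    [0,0,0,0],
    [0,0,0,0],
    [0,0,0,0],
  ],
)

```text
t: 48.75
eef_pos: [648.9, -152.3, 16.3]
tcp_rot: [-3.141, 0.001, 1.535]
ft_force: [-5.1, -7.4, 3.9]
opening: 0.629
grip_force: 29.7
```

Request:
carry_out(
  series=[
    [0,0.02,0,0],
    [0,0.02,0,0],
    [0,0.02,0,0],
    [0,0,0,0],
    [0,0,0,0],
  ],
)

```text
t: 49.25
eef_pos: [649.1, -151.1, 16.3]
tcp_rot: [3.141, 0.003, 1.536]
ft_force: [-5.0, -16.2, 1.1]
opening: 0.629
grip_force: 30.0
```

Request:
carry_out(
  series=[
    [0,0,0,0],
    [0,-0.04,0,0],
    [0,0,0,0],
    [0,0,0,0],
    [0,0,0,0],
  ],
)

```text
t: 49.75
eef_pos: [649.3, -151.1, 16.3]
tcp_rot: [3.141, 0.001, 1.535]
ft_force: [-3.5, -7.4, 2.2]
opening: 0.63
grip_force: 30.0
```

Request:
carry_out(
  series=[
    [0,0,0,0],
    [0,0,0,0],
    [0,0,0,0],
    [0,0,0,0],
    [0,0,0,0],
  ],
  fingers=-0.7,
)

```text
t: 50.25
eef_pos: [649.4, -150.1, 16.1]
tcp_rot: [3.141, -0.0, 1.535]
ft_force: [0.3, -0.3, -0.6]
opening: 0.849
grip_force: 0.0
```

Request:
carry_out(
  series=[
    [0,0,0.6,0],
    [0,0,1,0],
    [0,0,1,0],
    [0,0,1,0],
    [0,0,0,0],
  ],
)

```text
t: 50.75
eef_pos: [651.7, -150.9, 203.6]
tcp_rot: [3.131, 0.003, 1.535]
ft_force: [0.2, 0.5, -0.8]
opening: 0.851
grip_force: 0.0
```

Request:
carry_out(
  series=[
    [-0.8,0,0.6,0],
    [-0.8,0,0.6,0],
    [-0.8,0,0,0],
    [0,0,0,0],
    [0,0,0,0],
  ],
  fingers=1,
)

```text
t: 51.25
eef_pos: [529.2, -150.4, 256.5]
tcp_rot: [3.14, 0.0, 1.535]
ft_force: [1.6, -0.4, 0.2]
opening: 0.484
grip_force: 0.0
```

```bash
python3 -c "
from h import *
s=env.read_camera('scene');w=env.read_camera('wrist')
a=cv2.resize(s[175:315,140:320],None,fx=2.8,fy=2.8,interpolation=cv2.INTER_CUBIC); 
b=cv2.resize(w[:292],(280,146)); b=cv2.copyMakeBorder(b,0,a.shape[0]-146,0,0,cv2.BORDER_CONSTANT)
cv2.imwrite('pics/p6.png',np.hstack([a,b])[:,:,::-1])
print(a.shape,env.state()['eef_pos'])
for n in('scene','side'):print(n,[(round(d['conf'],2),round(d['position'][0]*420),round(d['position'][1]*560),ray(cam(n),d['position'][0]*420,d['position'][1]*560,66)[:2].round()) for d in env.look_for(n,'pedal_pad')] if n=='scene' or env.read_camera(n) is not None else 0)
"
```

```text
(392, 504, 3) [ 530.06081709 -150.40534583  255.84249205]
scene [(0.87, 167, 195, array([ 618., -292.])), (0.19, 257, 214, array([756.,  43.]))]
side [(0.91, 295, 369, array([ 608., -322.]))]
```

View pics/p6.png

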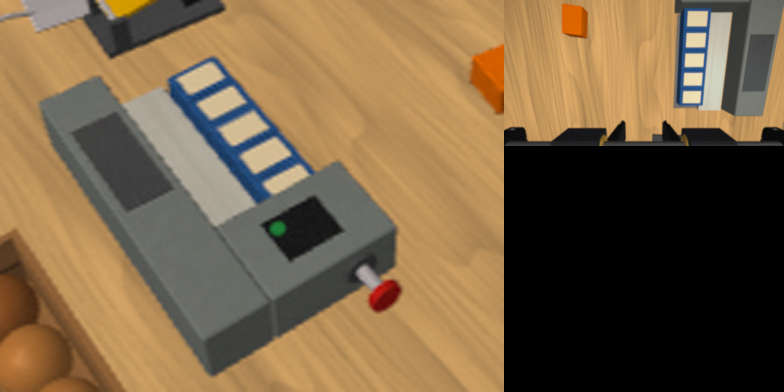

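The row of five looks straight and tight against the rail and head. I'll finish with a light closing push on the end carton's face using shut fingers.

Request:
carry_out(
  series=[
    [0.7,-0.55,0,0],
    [0.7,-0.55,0,0],
    [0.96,0,-0.6,0],
    [0,0,-0.9,0],
    [0,0,-0.9,0],
  ],
)

```text
t: 52.0
eef_pos: [642.8, -205.2, 137.1]
tcp_rot: [3.141, 0.0, 1.536]
ft_force: [0.6, -1.1, -0.5]
opening: 0.004
grip_force: 0.0
```

Request:
carry_out(
  series=[
    [0,0,-0.9,0],
    [0,0,-0.8,0],
    [0,0,-0.4,0],
    [0,0,-0.2,0],
    [0,0,0,0],
  ],
)

```text
t: 52.5
eef_pos: [641.5, -205.0, 23.1]
tcp_rot: [-3.14, -0.001, 1.535]
ft_force: [0.5, -0.1, 0.3]
opening: 0.003
grip_force: 0.0
```

Request:
carry_out(
  series=[
    [0,0.1,0,0],
    [0,0.1,0,0],
    [0,0.06,0,0],
    [0,0.04,0,0],
    [0,0,0,0],
  ],
)

```text
t: 53.0
eef_pos: [641.9, -190.0, 25.2]
tcp_rot: [3.141, 0.0, 1.536]
ft_force: [0.1, -0.2, 0.3]
opening: 0.007
grip_force: 0.0
```

Request:
carry_out(
  series=[
    [0.12,0.04,0,0],
    [0,0.04,0,0],
    [0,0.02,0,0],
    [0,0,0,0],
    [0,0,0,0],
  ],
)

```text
t: 53.5
eef_pos: [648.7, -187.7, 25.1]
tcp_rot: [3.139, 0.003, 1.535]
ft_force: [1.7, -12.2, -0.7]
opening: 0.005
grip_force: 6.3
```

Request:
carry_out(
  series=[
    [0,0.02,0,0],
    [0,0.02,0,0],
    [0,0,0,0],
    [0,0,0,0],
    [0,0,0,0],
  ],
)

```text
t: 54.0
eef_pos: [648.8, -187.5, 25.3]
tcp_rot: [3.138, 0.005, 1.535]
ft_force: [-0.4, -22.7, -0.4]
opening: 0.004
grip_force: 11.4
```

Contact at −187.9 was rigid at 22 N, so the row is closed. Now I'll retreat and go round to the plunger.

Request:
carry_out(
  series=[
    [0,-0.1,0,0],
    [0,-0.2,0,0],
    [0,0,0.8,0],
    [0,0,1,0],
    [0,0,0.8,0],
  ],
)

```text
t: 54.5
eef_pos: [648.0, -198.6, 156.9]
tcp_rot: [3.141, 0.0, 1.535]
ft_force: [-0.4, -0.1, 0.6]
opening: 0.007
grip_force: 0.0
```

Request:
carry_out(
  series=[
    [0,0.9,0,0],
    [0,0.9,0,0],
    [0,0.9,0,0],
    [0,0.9,0,0],
    [0,0.9,0,0],
  ],
)

```text
t: 55.0
eef_pos: [647.7, 28.4, 154.8]
tcp_rot: [3.142, -0.0, 1.535]
ft_force: [0.6, -1.3, -0.8]
opening: 0.007
grip_force: 0.0
```

Request:
carry_out(
  series=[
    [0,0.9,0,0],
    [0.04,0.9,0,0],
    [0.1,0.9,0,0],
    [0.1,0.9,0,0],
    [0,0.7,0,0],
  ],
)

```text
t: 55.5
eef_pos: [659.9, 244.3, 154.5]
tcp_rot: [3.141, -0.0, 1.536]
ft_force: [-0.5, -0.4, -0.2]
opening: 0.007
grip_force: 0.0
```

Request:
carry_out(
  series=[
    [0,0,0,0],
    [0,0,0,0],
    [0,0,0,0],
    [0,0,0,0],
    [0,0,0,0],
  ],
)

```text
t: 56.0
eef_pos: [660.0, 240.5, 154.8]
tcp_rot: [3.141, 0.0, 1.534]
ft_force: [0.1, 0.6, 1.0]
opening: 0.005
grip_force: 0.0
```

```bash
python3 - <<'E'
from h import *
S=cam("scene"); s=env.read_camera("scene")
print(env.state()["eef_pos"])
i=s.astype(int); m=((i[...,0]>90)&(i[...,1]<50)&(i[...,2]<60)).astype(np.uint8)[260:300,255:300]
ys,xs=np.nonzero(m); print(len(ys),xs.min()+255,xs.max()+255,ys.min()+260,ys.max()+260)
print("red centroid",ys.mean()+260,xs.mean()+255,ray(S,ys.mean()+260,xs.mean()+255,42))
O=np.array([685.6,46]); 
def k(Oy):
    t=np.linspace(0,6.28,24); X=np.array([( -30+17*np.cos(a),y,42+17*np.sin(a)) for y in(135,145) for a in t])
    return np.c_[X[:,:2]@R(-.035).T+[685.6,Oy],X[:,2]]
for oy in(44,46,48,50):
    q=proj(S,k(oy)); print(oy,q.min(0).round(1),q.max(0).round(1),q.mean(0).round(1))
cv2.imwrite("pics/p7.png",cv2.resize(np.hstack([env.read_camera("wrist"),s]),(800,300))[:,:,::-1])
E
```

```text
[660.01105088 240.73495872 154.84564976]
78 272 282 275 285
red centroid 280.11538461538464 276.9871794871795 [658.51112539 184.76011101  42.        ]
44 [269.9 274.4] [282.9 286.8] [276.2 280.7]
46 [270.4 274.9] [283.4 287.3] [276.7 281.2]
48 [270.8 275.4] [283.8 287.9] [277.1 281.8]
50 [271.3 276. ] [284.3 288.4] [277.6 282.3]
```

View pics/p7.png

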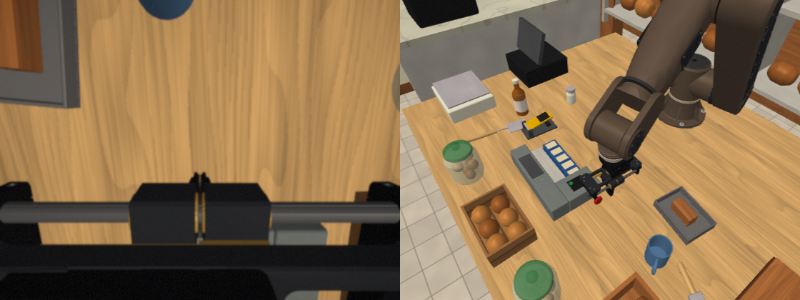

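The red knob fits the model with O.y ≈ 45 (face at about (660.6, 190)), and the space beyond it is clear. I'll descend and push along −y.

Request:
carry_out(
  series=[
    [0,-0.1,-0.8,0],
    [0,-0.1,-0.8,0],
    [0,0,-0.6,0],
    [0,0,-0.3,0],
    [0,0,-0.04,0],
  ],
)

```text
t: 56.6
eef_pos: [659.2, 231.4, 26.1]
tcp_rot: [-3.139, 0.001, 1.535]
ft_force: [0.3, -0.4, -0.2]
opening: 0.004
grip_force: 0.0
```

Request:
carry_out(
  series=[
    [0,-0.14,0,0],
    [0,-0.14,0,0],
    [0,-0.1,0,0],
    [0,-0.08,0,0],
    [0,0,0,0],
  ],
)

```text
t: 57.1
eef_pos: [660.1, 208.0, 28.3]
tcp_rot: [3.141, -0.0, 1.534]
ft_force: [-0.5, -0.3, 0.9]
opening: 0.005
grip_force: 0.0
```

Request:
carry_out(
  series=[
    [0,-0.04,0,0],
    [0,-0.04,0,0],
    [0,-0.04,0,0],
    [0,-0.04,0,0],
    [0,0,0,0],
  ],
)

```text
t: 57.6
eef_pos: [659.7, 200.6, 27.6]
tcp_rot: [-3.142, -0.0, 1.535]
ft_force: [1.0, 0.5, -0.6]
opening: 0.008
grip_force: 0.0
```

Request:
carry_out(
  series=[
    [0,-0.06,0,0],
    [0,-0.06,0,0],
    [0,-0.06,0,0],
    [0,0,0,0],
    [0,0,0,0],
  ],
)

```text
t: 58.1
eef_pos: [659.5, 192.0, 27.6]
tcp_rot: [-3.141, -0.001, 1.535]
ft_force: [-1.4, 4.0, 0.1]
opening: 0.003
grip_force: 2.8
```

Request:
carry_out(
  series=[
    [0,-0.06,0,0],
    [0,-0.06,0,0],
    [0,-0.04,0,0],
    [0,0,0,0],
    [0,0,0,0],
  ],
)

```text
t: 58.6
eef_pos: [659.3, 184.3, 27.6]
tcp_rot: [-3.141, -0.001, 1.535]
ft_force: [-2.2, 7.5, 0.7]
opening: 0.004
grip_force: 3.6
```

Request:
carry_out(
  series=[
    [0,-0.06,0,0],
    [0,-0.06,0,0],
    [0,-0.04,0,0],
    [0,0,0,0],
    [0,0,0,0],
  ],
)

```text
t: 59.1
eef_pos: [659.1, 176.6, 27.6]
tcp_rot: [-3.14, -0.001, 1.535]
ft_force: [-2.8, 8.2, 1.5]
opening: 0.009
grip_force: 4.4
```

Request:
carry_out(
  series=[
    [0,-0.04,0,0],
    [0,-0.02,0,0],
    [0,0,0,0],
    [0,0,0,0],
    [0,0,0,0],
  ],
)

```text
t: 59.6
eef_pos: [659.0, 175.3, 27.7]
tcp_rot: [-3.141, -0.003, 1.535]
ft_force: [-3.9, 18.5, 0.1]
opening: 0.0
grip_force: 9.4
```

The plunger reached its stop at 18.5 N. I'll hold a touch more, let it go, retreat and move to the pedal.

Request:
carry_out(
  series=[
    [0,-0.02,0,0],
    [0,0,0,0],
    [0,0,0,0],
    [0,0,0,0],
    [0,0,0,0],
  ],
)

```text
t: 60.1
eef_pos: [659.0, 175.3, 27.7]
tcp_rot: [-3.141, -0.004, 1.535]
ft_force: [-3.0, 24.7, 0.3]
opening: 0.005
grip_force: 12.3
```

Request:
carry_out(
  series=[
    [0,0.1,0,0],
    [0,0.3,0,0],
    [0,0.4,0,0],
    [0,0.4,0,0],
    [0,0,0,0],
  ],
)

```text
t: 60.6
eef_pos: [659.6, 234.2, 27.6]
tcp_rot: [3.141, -0.0, 1.537]
ft_force: [0.0, 0.8, -0.4]
opening: 0.006
grip_force: 0.0
```

Request:
carry_out(
  series=[
    [0,0.1,0.8,0],
    [0,0,1,0],
    [0,0,0.8,0],
    [0,0,0,0],
    [0,0,0,0],
  ],
)

```text
t: 61.1
eef_pos: [659.9, 236.5, 158.4]
tcp_rot: [3.14, -0.0, 1.535]
ft_force: [-0.0, -0.9, -0.7]
opening: 0.007
grip_force: 0.0
```

Request:
carry_out(
  series=[
    [-0.1,-0.9,0,0],
    [-0.2,-0.9,0,0],
    [-0.2,-0.9,0,0],
    [-0.2,-0.9,0,0],
    [-0.2,-0.9,0,0],
  ],
)

```text
t: 61.6
eef_pos: [613.4, 9.9, 155.9]
tcp_rot: [-3.139, 0.0, 1.535]
ft_force: [1.7, -0.7, 0.9]
opening: 0.005
grip_force: 0.0
```

Request:
carry_out(
  series=[
    [0,-0.9,0,0],
    [0,-0.9,0,0],
    [0,-0.9,0,0],
    [0,-0.9,0,0],
    [0,0,0,0],
  ],
)

```text
t: 62.1
eef_pos: [613.8, -173.2, 155.6]
tcp_rot: [-3.139, 0.0, 1.531]
ft_force: [0.3, 0.8, -0.4]
opening: 0.005
grip_force: 0.0
```

```bash
python3 - <<'E'
from h import *
print(env.state()["eef_pos"])
for n in("wrist","scene","side"):
    C=cam(n); im=env.read_camera(n); 
    if n!="side": cv2.imwrite(f"pics/q_{n}.png",im[:,:,::-1])
    else: cv2.imwrite("pics/q_side.png",cv2.resize(im[230:340,310:450],(700,550),interpolation=cv2.INTER_CUBIC)[:,:,::-1])
    for l in("pedal_pad","pedal_base","plunger_face"): print(n,l,[(round(d['conf'],2),round(d['position'][0]*420),round(d['position'][1]*560),ray(C,d['position'][0]*420,d['position'][1]*560,z)[:2].round()) for d in env.look_for(n,l) for z in[{"pedal_pad":66,"pedal_base":40,"plunger_face":42}[l]]])
E
```

```text
[ 613.78525483 -173.24947979  155.58569529]
wrist pedal_pad [(0.62, 334, 280, array([ 610., -282.]))]
wrist pedal_base [(0.45, 332, 281, array([ 610., -298.]))]
wrist plunger_face []
scene pedal_pad [(0.75, 167, 195, array([ 618., -294.]))]
scene pedal_base [(0.58, 179, 193, array([ 639., -278.]))]
scene plunger_face []
side pedal_pad [(0.91, 290, 369, array([ 617., -309.]))]
side pedal_base [(0.83, 302, 365, array([ 601., -322.])), (0.33, 334, 412, array([ 647., -445.]))]
side plunger_face [(0.54, 172, 283, array([661., 196.])), (0.17, 223, 308, array([616., -31.]))]
```

View pics/q_wrist.png

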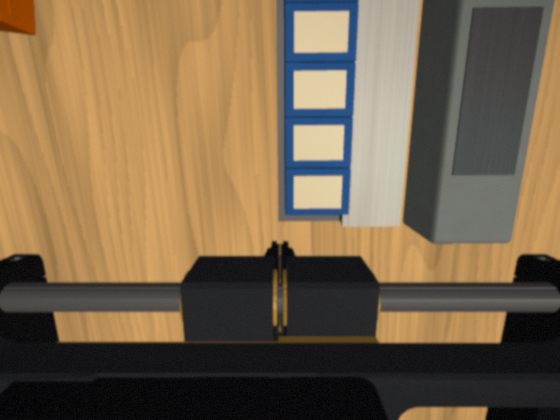

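View pics/q_side.png

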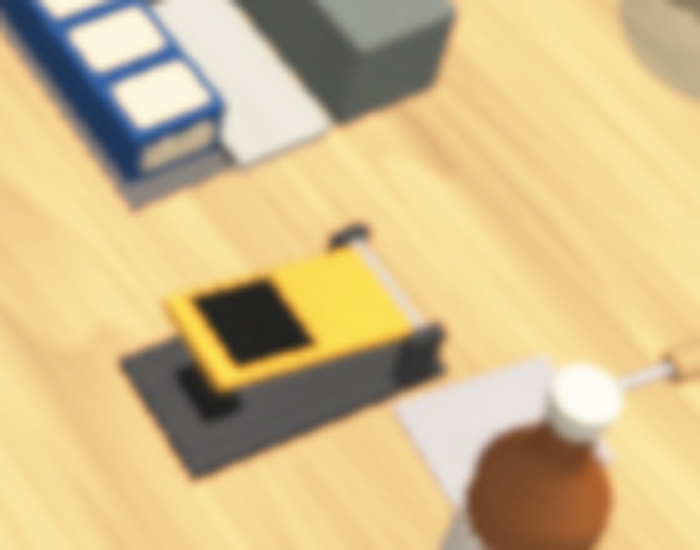

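The wrist view shows the row tight with no gaps. The side crop shows the pad at (253,321) and the pedal foot's front corners at (120,360) and (195,478). I'll work out the pad position.

```bash
python3 - <<'E'
from h import *
C=cam("side"); f=lambda x,y,z:ray(C,230+y/5,310+x/5,z)[:2].round(1)
print("pad",f(253,321,66),"pad corners",f(193,300,68),f(270,278,66),f(312,345,66),f(238,366,68))
print("base",f(120,360,3),f(195,478,3),f(445,370,3))
S=cam("scene"); s=env.read_camera("scene"); c=s[150:205,165:235]; 
h=cv2.cvtColor(c,cv2.COLOR_RGB2HSV); m=((h[...,0]>18)&(h[...,0]<32)&(h[...,1]>190)&(h[...,2]>120)).astype(np.uint8)
hull=cv2.convexHull(cv2.findNonZero(m)); M=cv2.moments(hull); x,y=M["m10"]/M["m00"]+165,M["m01"]/M["m00"]+150
print("plate centre scene",x,y,ray(S,y,x,57),m.sum())
cv2.imwrite("pics/q_sc.png",cv2.resize(c,(700,550),interpolation=cv2.INTER_CUBIC)[:,:,::-1])
E
```

```text
pad [ 592.1 -310.8] pad corners [ 572.4 -288. ] [ 614.4 -294.3] [ 609.  -335.5] [ 569.7 -329.1]
base [ 551.2 -267.8] [ 545.9 -341.8] [ 693.9 -351.5]
plate centre scene 193.71360381861575 167.64518695306285 [ 618.70398281 -304.28914039   57.        ] 274
```

View pics/q_sc.png

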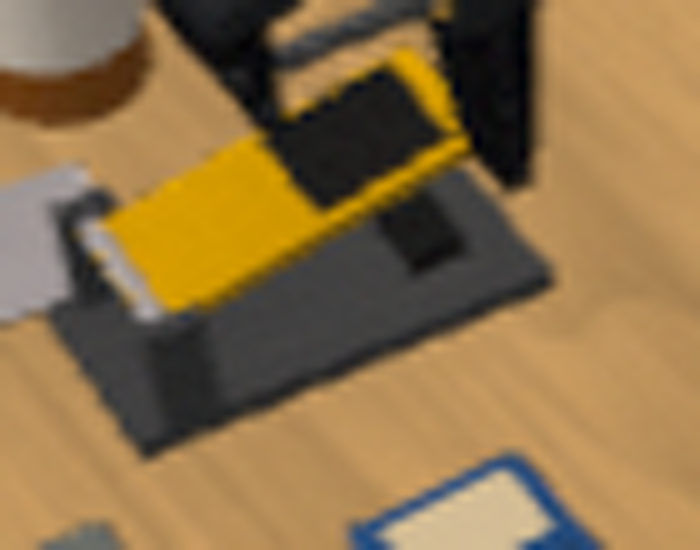

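```bash
python3 - <<'E'
from h import *
S=cam("scene"); f=lambda x,y,z:ray(S,150+y/10,165+x/10,z)[:2].round(1)
print("pad",f(358,138,66),"base",f(550,282,3),f(148,455,3),"pad corners",f(322,210,65),f(445,135,68),f(390,65,68),f(268,133,65))
E
```

```text
pad [ 595.2 -297.2] base [ 550.8 -262.8] [ 696.9 -272.1] pad corners [ 621.5 -275.3] [ 573.1 -279.5] [ 569.4 -320. ] [ 616.7 -317.8]
```

Side gives the pad at (592, −311) and scene gives (595, −297), so I'll take (593, −304). Now to press the pedal.

Request:
carry_out(
  series=[
    [-0.14,-0.88,0,0],
    [-0.14,-0.88,0,0],
    [-0.14,-0.86,0,0],
    [0,0,-0.5,0],
    [0,0,-0.6,0],
  ],
)

```text
t: 63.25
eef_pos: [593.8, -301.1, 103.0]
tcp_rot: [3.139, 0.001, 1.533]
ft_force: [-0.3, 0.8, 0.1]
opening: 0.004
grip_force: 0.0
```

Request:
carry_out(
  series=[
    [0,0,-0.3,0],
    [0,0,-0.1,0],
    [0,0,-0.1,0],
    [0,0,0,0],
    [0,0,0,0],
  ],
)

```text
t: 63.75
eef_pos: [594.2, -299.3, 78.6]
tcp_rot: [3.14, 0.001, 1.536]
ft_force: [0.3, 0.0, 0.0]
opening: 0.003
grip_force: 0.0
```

Request:
carry_out(
  series=[
    [0,0,-0.1,0],
    [0,0,-0.1,0],
    [0,0,-0.1,0],
    [0,0,0,0],
    [0,0,0,0],
  ],
)

```text
t: 64.25
eef_pos: [593.8, -299.3, 62.6]
tcp_rot: [-3.142, -0.0, 1.535]
ft_force: [0.6, 0.7, -0.6]
opening: 0.003
grip_force: 0.0
```

Request:
carry_out(
  series=[
    [0,0,-0.08,0],
    [0,0,-0.06,0],
    [0,0,0,0],
    [0,0,0,0],
    [0,0,0,0],
  ],
)

```text
t: 64.75
eef_pos: [593.6, -299.4, 55.9]
tcp_rot: [-3.141, 0.0, 1.535]
ft_force: [-2.1, 0.5, 6.0]
opening: 0.006
grip_force: 2.5
```

Request:
carry_out(
  series=[
    [0,0,-0.08,0],
    [0,0,-0.06,0],
    [0,0,0,0],
    [0,0,0,0],
    [0,0,0,0],
  ],
)

```text
t: 65.25
eef_pos: [593.3, -299.4, 49.0]
tcp_rot: [-3.141, -0.0, 1.535]
ft_force: [-4.9, -0.2, 7.4]
opening: 0.007
grip_force: 3.6
```

Contact made and the force is rising along the spring. I'll continue to the stop.

Request:
carry_out(
  series=[
    [0,0,-0.08,0],
    [0,0,-0.06,0],
    [0,0,0,0],
    [0,0,0,0],
    [0,0,0,0],
  ],
)

```text
t: 65.75
eef_pos: [593.3, -299.4, 42.3]
tcp_rot: [-3.141, 0.0, 1.535]
ft_force: [-5.2, 0.4, 10.0]
opening: 0.001
grip_force: 5.1
```

Request:
carry_out(
  series=[
    [0,0,-0.06,0],
    [0,0,-0.04,0],
    [0,0,0,0],
    [0,0,0,0],
    [0,0,0,0],
  ],
)

```text
t: 66.25
eef_pos: [593.4, -299.4, 37.5]
tcp_rot: [-3.141, 0.0, 1.535]
ft_force: [-5.4, 0.9, 10.7]
opening: 0.003
grip_force: 6.0
```

Request:
carry_out(
  series=[
    [0,0,-0.04,0],
    [0,0,-0.02,0],
    [0,0,0,0],
    [0,0,0,0],
    [0,0,0,0],
  ],
)

```text
t: 66.75
eef_pos: [593.5, -299.5, 35.6]
tcp_rot: [3.141, 0.001, 1.535]
ft_force: [-8.8, 2.3, 21.9]
opening: 0.008
grip_force: 11.3
```

Request:
carry_out(
  series=[
    [0,0,-0.02,0],
    [0,0,0,0],
    [0,0,0,0],
    [0,0,0,0],
    [0,0,0,0],
  ],
)

```text
t: 67.25
eef_pos: [593.5, -299.5, 35.4]
tcp_rot: [3.141, 0.001, 1.535]
ft_force: [-11.1, 3.8, 29.0]
opening: 0.001
grip_force: 14.9
```

The pedal is at its stop: 29 N and no further travel. I'll let it up, retreat clear and check.

Request:
carry_out(
  series=[
    [0,0,0.2,0],
    [0,0,0.5,0],
    [0,0,0.8,0],
    [0,0,1,0],
    [0,0,0.8,0],
  ],
)

```text
t: 67.75
eef_pos: [593.9, -299.3, 200.0]
tcp_rot: [3.14, 0.0, 1.535]
ft_force: [0.6, -0.4, 0.1]
opening: 0.004
grip_force: 0.0
```

Request:
carry_out(
  series=[
    [-0.6,0.6,0.6,0],
    [-0.6,0.8,0.6,0],
    [-0.6,0.8,0,0],
    [0,0.5,0,0],
    [0,0,0,0],
  ],
)

```text
t: 68.25
eef_pos: [508.6, -168.8, 253.0]
tcp_rot: [3.141, -0.0, 1.537]
ft_force: [1.1, -1.0, 0.1]
opening: 0.004
grip_force: 0.0
```

```bash
python3 - <<'E'
from h import *
a=env.read_camera("scene"); b=env.read_camera("side"); w=env.read_camera("wrist")
cv2.imwrite("pics/fin.png",np.vstack([np.hstack([a[100:400,100:500],b[80:380,140:540]]),np.hstack([cv2.resize(w,(400,300)),cv2.resize(a[205:260,195:268],(400,300),interpolation=cv2.INTER_CUBIC)])])[:,:,::-1])
print(env.state()["eef_pos"],env.state()["t"])
E
```

```text
[ 509.59815954 -171.67495714  252.11539082] 68.4
```

View pics/fin.png

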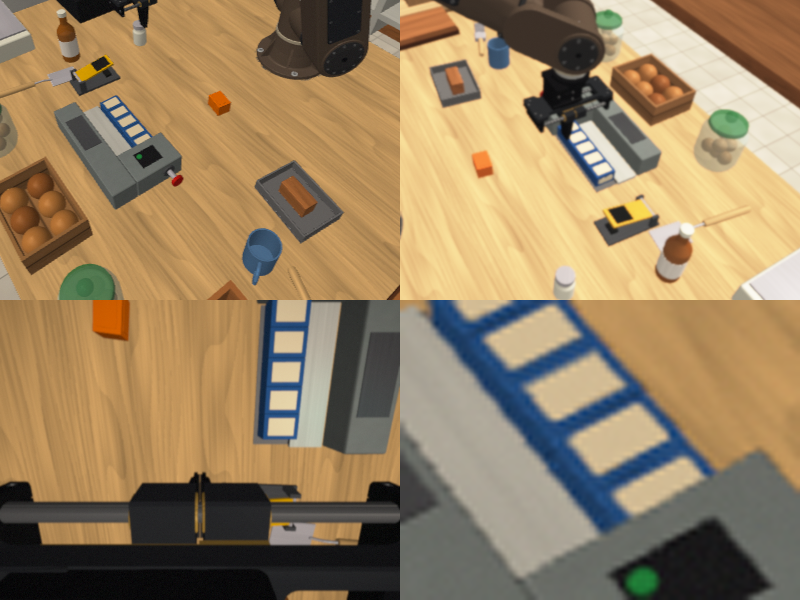

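The block is flat in the tray, and the five cartons stand tight against the head and rail. The plunger is out, the pedal is up, the bystanders are upright and the arm is clear.

```bash
python3 -c "
from cell import env
print(env.job_done())"
```

```text
the job is handed in; nothing more can be done
None
```

The job is handed in at about 68 s: the block lies flat in the tray, all five blue cartons stand in a closed row against head and rail, then the plunger and pedal were each pushed to the stop and let go, with nothing knocked over.

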